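# Wedge the slab level and press the lino blocks

### The arm

A 7-joint arm with a two-finger parallel gripper is mounted at the origin on the work surface. World frame = base frame: x ahead of the robot, y to its left, z up, the work surface at z = 0. Lengths are in m, angles in rad, forces in N, time in s.
With the tool pointing down it reaches from about 0.425 to 0.925 m from the base axis. Payload 6.8 kg.
Tool frame: the origin (TCP) lies midway between the tips of the shut fingers; the grasp point (between the pads) lies 19 mm behind it; z points along the fingers, x is the direction in which the jaws open and shut, and the axes are right-handed (so a half turn about z gives the same grasp; the last joint's range is limited). The gripper opens to 88 mm and grips with 3 to 60 N. Pads are 20 mm wide; open, the fingers measure 115 mm over their backs; the gripper's body (75 mm by 178 mm) begins 61 mm behind the grasp point.
Start: joints at [-0.108, 0.477, 0.022, 1.555, -0.011, 1.109, -0.083], TCP at [0.675, 0, 0.223] pointing down, gripper open.
Joint ranges: [-2.96, 2.96], [-0.34, 2.1], [-1.41, 1.46], [0.24, 2.44], [-1.37, 4.51], [0.17, 1.92], [-2.96, 2.96]. Speed limits (rad/s): [2.39, 2.39, 3.14, 3.14, 3.14, 3.14, 3.14].

### API

Orientations are given as a unit quaternion [x, y, z, w].
In Python, from cell import sensors, viewer, job_done, models gives the robot as it stands. The module is installed in compiled form; this text tells all that it offers.
- The arm moves only by the tool arm_command, never from a script. Its arguments are lists of equal length, an entry for each row: "hand": the opening in per cent of the stroke, from 0 (shut) to 100 (fully open); "delta_pos": the shift along the tool's x, y, z in units of 150 mm (1.0 is 150 mm), a list of three; "yaw": the turn about the tool's z in units of 180 degrees (1.0 is 180 degrees). A call has 1 to 8 rows; each row is the pose to reach, as a shift and turn from the pose commanded when the call began, along the tool's axes at that moment, turning the shorter way round; what a row does not reach only later rows make up. A row lasts 1/10 s, in which the tool goes at most 50 mm and 8.59 degrees, less where a joint would pass 70% of its speed; a pose out of reach is approached as far as the arm can. A call with a number of a shift or a turn outside -1 to 1 is refused whole. A call with a gripper value outside its range is refused whole. The fingers move at their own pace and stop on an object; "squeeze" is the grip in N (left out, the last holds). Time passes only in rows, so rows that repeat a pose let the fingers close. It gives the time, the measured TCP pose, the force and the opening at its end, in the units of the state.
- sensors.sense(): the state, without advancing time (a new reading comes with each control period).
- viewer.capture(name): name is "scene" or "side" or "wrist"; returns (picture, depth): 480x640x3 uint8, blue, green, red; 480x640 float32, m along the optical axis (not along the pixel's ray), 0 where there is no reading.
- viewer.get_calibration(name): a dict with "camera_matrix" (3x3 intrinsics, pixels), "R" (3x3) and "t" (3): a world point X has camera coordinates R X + t. Camera axes: x right, y down, z forward; pixel columns grow to the right and rows downward; lengths in m; the calibration is good to about 2 mm. A picture is of the moment at which its call begins: read the wrist's pose just before it. get_calibration takes no time and is no camera call; for the wrist camera it gives the pose at the moment of the call.
- job_done(): hands the job in, once; it reports no verdict.
Trained networks look in the newest picture that a camera, given by its name, has taken for a name from the list of things; names that differ only in an ending like _2 or _b are one class to them, and where a whole thing is asked for, a point or a joint stands for the part that bears it (a point fixed in the world has none). Each returns a list of dicts, best first, with "p" (0 to 1); they miss things now and then, are a little off and sometimes report something else, mostly with a low value. They report only what shows in the picture. A call takes as long as a camera call. They do not tell look-alikes from the thing itself.
- models.trace(camera, thing): "pixels" (480x640 bool, what is visible of it) and "uv" ([column, row] in pixels, amid what is visible of it).
The state is a dict: "clock": time; "qpos": joint angles; "dq": joint speeds; "joint_efforts": joint torques, N m; "ee_pos": TCP position; "eef_rot": TCP orientation; "ft_force": force on the tool from outside, world axes, zero at the start; "ft_torque": the same for the moment, N m; "gripper_width": opening from 0.0 (shut) to 1.0 (fully open).
Only numpy, scipy, OpenCV 4.12 (cv2) and the standard library are available. Lean on these libraries where they do the work, as an engineer would, in place of code of your own. Each camera call takes 0.05 s, during which the arm holds its last target.

### The job

The pressing slab has lost the rubber from its right feet: first level it by pushing the wooden wedge under the middle of its low right edge, without shoving the slab out of place. Then lift the keeper bar straight up out of the carrier's two U brackets, level and both ends together, lay it flat on the bench clear of the carrier, and stack all the freshly glued lino blocks squarely in one pile, face up, in the middle of the level slab. Stand the iron weight upright on the middle of the pile, put the keeper bar back fully home in both brackets of the empty carrier, and leave everything else on the bench where it is.

Things in the scene. Friction and masses are not known exactly. Their poses are not given: they have to be found in the camera images.
- slab: Loose grey slate slab, 1.9 kg, 170 mm (its x) by 200 mm (y), 20 mm thick. Two 18 mm rubber feet under its left edge (x +-60, y +85 mm); on the right only 6 mm stubs, 22 mm wide (x +-60, y -70), so it starts leaning 0.077 rad down to the right (-y). Origin: mid slab at the level of the feet's soles; z normal to the face. Underside at z = 18, top face at 38 mm: level, these are heights over the bench.
- slab_top (a point): Centre of the slab's top face.
- slab_edge (a point): Middle of the lower edge of the slab's right (-y) side, about 4.5 mm above the bench at the start, 18 mm when level. The wedge goes in here, along the slab's +y, between the two stubs.
- wedge: Loose waxed hardwood wedge, slippery, 70 g, 125 mm long, 50 mm wide, to the right of the slab. Origin: centre of its flat underside; x points to the thin tip (62.5 mm from the origin, 2 mm thick); it thickens 1 mm every 5 mm to 27 mm at the back end. The slab is level when about 80 mm of the wedge is under its right edge; the push takes about 10 to 15 N and the wedge then stays put.
- wedge_tip (a point): Middle of the wedge's thin tip, on its underside.
- carrier: Fixed plywood block carrier, 200 mm (its x) by 214 mm (y), floor 6 mm thick, four recesses in two by two; lips and ribs reach 10 mm above the bench. Origin: centre of its underside. At each x end (112 mm from the middle, at y = 0) stands a steel U bracket open at the top: seat 33 mm, cheeks 59 mm above the bench, 47 mm between the cheeks, 18 mm long in x.
- bar: Loose wooden keeper bar, 300 mm long (its x), 42 mm wide (y), 18 mm thick, 150 g. Origin: centre of its underside. At the start it lies in the carrier's two U brackets, above the inner ends of the blocks, its underside 33 mm above the bench. The bench just beyond the far (+x) edge of the slab is free: it can lie there along y, around (0.67, 0.05).
- bar_end1 (a point): +x end of the bar, underside, 128 mm from its middle.
- bar_end2 (a point): -x end of the bar, underside, 128 mm from its middle.
- block1: Loose lino block, 56 mm (its x) by 84 mm (its y) by 23 mm thick, 110 g, plywood with a dark lino face on top; all blocks are alike. Origin: centre of its underside; z points out of the face. It starts in a recess of the carrier (- x, - y), face up, on the 6 mm floor, or is absent (two to four blocks are there).
- block2: Loose lino block, 56 mm (its x) by 84 mm (its y) by 23 mm thick, 110 g, plywood with a dark lino face on top; all blocks are alike. Origin: centre of its underside; z points out of the face. It starts in a recess of the carrier (+ x, - y), face up, on the 6 mm floor, or is absent (two to four blocks are there).
- block3: Loose lino block, 56 mm (its x) by 84 mm (its y) by 23 mm thick, 110 g, plywood with a dark lino face on top; all blocks are alike. Origin: centre of its underside; z points out of the face. It starts in a recess of the carrier (- x, + y), face up, on the 6 mm floor, or is absent (two to four blocks are there).
- block4: Loose lino block, 56 mm (its x) by 84 mm (its y) by 23 mm thick, 110 g, plywood with a dark lino face on top; all blocks are alike. Origin: centre of its underside; z points out of the face. It starts in a recess of the carrier (+ x, + y), face up, on the 6 mm floor, or is absent (two to four blocks are there).
- weight: Loose round iron weight, about 0.75 kg: body 62 mm in diameter and 30 mm high, narrow neck, and on top a knob 25 mm in diameter from 41 to 56 mm above its underside (59 mm high in all). Origin: centre of its underside. It stands on the bench behind and to the right of the slab.
- tin: Bystander, to be left alone: ink tin, 74 mm in diameter, 55 mm high.
- baren: Bystander, to be left alone: round wooden baren, 100 mm in diameter, 30 mm high, origin at the centre of its underside.
- brayer: Bystander, to be left alone: hand roller.
- spatula: Bystander, to be left alone: ink spatula.
- rule: Bystander, to be left alone: steel rule, 300 mm long.
- gouge: Bystander, to be left alone: lino gouge, 130 mm long, 20 mm thick.
There are look-alikes about, which are no part of the job. Leave any blue, purple or turquoise look-alike of the weight alone.

How it is judged:
On the way, in this order (a step that is already met when the one before it is completed fails the run):
1. the slab is level (within 0.8 degrees) on the wedge, which is under the middle of its right edge (angle between slab's own z axis and vertical below 0.014 rad and y of wedge_tip in the frame of slab between -0.06 and 0.06 m and x of wedge_tip in the frame of slab between -0.04 and 0.04 m), for 0.3 s.
2. the keeper bar is lifted level, both ends clear above the U brackets (z of each of bar_end1, bar_end2 in the frame of carrier above 0.06 m and horizontal distance between bar and carrier below 0.06 m and angle between the z axis of bar and the z axis of carrier, either way round below 0.12 rad), for 0.1 s.
3. all the blocks are stacked squarely in one pile on the level slab, while the bar lies flat on the bench clear of the carrier (all of step 1 and horizontal distance between each of block1, block2, block3, block4 and slab below 0.03 m and angle between each of block1, block2, block3, block4's own z axis and vertical below 0.06 rad and height (world z) of each of block1, block2, block3, block4 above 0.03 m and horizontal distance between block1 and block2 below 0.008 m and horizontal distance between each of block1, block2 and block3 below 0.008 m and horizontal distance between each of block1, block2, block3 and block4 below 0.008 m and angle between the x axis of block1 and the x axis of block2, either way round below 0.14 rad and angle between the x axis of each of block1, block2 and the x axis of block3, either way round below 0.14 rad and angle between the x axis of each of block1, block2, block3 and the x axis of block4, either way round below 0.14 rad and height (world z) of bar below 0.016 m and angle between bar's own x axis and vertical between 1.54 and 1.6 rad and horizontal distance between bar and carrier above 0.12 m), for 0.2 s.
At the end, for the whole second after the job is handed in: Slab level within 0.8 deg, wedge tip 40+ mm in under the middle (+-40 mm) of its right edge; blocks in one pile within 30 mm of slab middle, centred within 8 mm, aligned within 8 deg; weight upright on top within 15 mm; bar down in both brackets, centred within 43 mm; all still (all of step 1 and horizontal distance between each of block1, block2, block3, block4 and slab below 0.03 m and angle between each of block1, block2, block3, block4, weight's own z axis and vertical below 0.06 rad and height (world z) of each of block1, block2, block3, block4 above 0.03 m and horizontal distance between block1 and block2 below 0.008 m and horizontal distance between each of block1, block2 and block3 below 0.008 m and horizontal distance between each of block1, block2, block3 and block4 below 0.008 m and angle between the x axis of block1 and the x axis of block2, either way round below 0.14 rad and angle between the x axis of each of block1, block2 and the x axis of block3, either way round below 0.14 rad and angle between the x axis of each of block1, block2, block3 and the x axis of block4, either way round below 0.14 rad and horizontal distance between weight and block1 below 0.015 m and z of weight in the frame of block1 above 0.02 m and horizontal distance between weight and block2 below 0.015 m and z of weight in the frame of block2 above 0.02 m and horizontal distance between weight and block3 below 0.015 m and z of weight in the frame of block3 above 0.02 m and horizontal distance between weight and block4 below 0.015 m and z of weight in the frame of block4 above 0.02 m and z of weight in the frame of slab below 0.136 m and z of bar_end1 in the frame of carrier between 0.03 and 0.037 m and z of bar_end2 in the frame of carrier between 0.03 and 0.037 m and angle between the x axis of bar and the x axis of carrier, either way round below 0.06 rad and horizontal distance between bar and carrier below 0.043 m and linear speed of each of block1, block2, block3, block4, slab, wedge, bar, weight below 0.02 m/s); the robot touches nothing.
It fails at once if a bystander is moved more than 3 cm (distance of any of tin, baren, brayer, spatula, rule, gouge from where it was at the start of the episode above 0.03 m).
It fails at once if the slab is shoved more than 4 cm out of place (distance of slab_top from where it was at the start of the episode above 0.04 m).
Of block1, block2, block3, block4 only 2 to 4 are there at a start; the rules pass over those that are not, and their reading is None.
At some moment in a run one of bar, wedge may be knocked a few centimetres aside while the robot is not near it.
Once in a run the grip may slacken for a moment while it holds something.
It also fails if it takes over 208 s, if anything falls off the work surface, if the arm or the gripper's body presses on something with over 40 N, if the wrist force passes 120 N, or if a joint passes its speed limit or range.

## Working session

There is one attempt and no reset: what is moved stays moved. The work goes in short steps, Python scripts to look and compute and a tool call to move; the robot and the scene stay as the last step left them, time stands still between calls to the robot, and variables do not carry over. Pictures are saved under pics/ and viewed, and the job is handed in when it is done.

Besides the shell and the picture viewer there is one more tool, called after ">>>" as name(argument=value, ...), one argument or row to a line, values as JSON. arm_command: Moves the arm, as the interface text tells. Shifts and turns lie within -1 to 1; 1 stands for 150 mm of shift or 180 degrees of turn. Its arguments: {"type":"object","properties":{"hand":{"type":"array","items":{"type":"number"}},"delta_pos":{"type":"array","items":{"type":"array","items":{"type":"number"}}},"yaw":{"type":"array","items":{"type":"number"}},"squeeze":{"type":"number"}},"required":["hand","delta_pos","yaw"]}

```bash
ls; mkdir -p pics
cat > h.py <<'E'
import numpy as np, cv2
from cell import sensors, viewer, job_done, models
from scipy.spatial.transform import Rotation as Ro
def cap(n,f=None):
    c=viewer.get_calibration(n); im,d=viewer.capture(n)
    c={k:np.array(c[k]) for k in('camera_matrix','R','t')}
    if f: cv2.imwrite('pics/'+f,im)
    np.savez('/tmp/%s.npz'%n,im=im,d=d,**c)
    return im,d,c
def cloud(d,c):
    K=c['camera_matrix'];v,u=np.mgrid[:d.shape[0],:d.shape[1]]
    P=np.stack([(u-K[0,2])/K[0,0]*d,(v-K[1,2])/K[1,1]*d,d],-1)
    W=(P-c['t'])@c['R']
    W[d==0]=np.nan
    return W
def proj(X,c):
    p=c['R']@np.array(X)+c['t'];q=c['camera_matrix']@p;return q[:2]/q[2]
def st():
    s=sensors.sense();print('t',round(s['clock'],2),'tcp',np.round(s['ee_pos'],4),'yaw',round(yaw(s),2),'F',np.round(s['ft_force'],1),'w',round(s['gripper_width']*88,1));return s
def yaw(s):
    R=Ro.from_quat(s['eef_rot']).as_matrix();return np.degrees(np.arctan2(R[1,0],R[0,0]))
E
python3 - <<'E'
from h import *
s=st();print(Ro.from_quat(s['eef_rot']).as_matrix().round(3))
for n in('scene','side','wrist'):
    im,d,c=cap(n,n+'0.png');print(n,(-c['R'].T@c['t']).round(3),c['R'].T[:,2].round(2))
E
```

```text
pics
t 0.0 tcp [ 0.6744 -0.      0.2217] yaw 0.0 F [-0.7 -0.4  0.3] w 87.8
[[ 1.     0.    -0.002]
 [ 0.    -1.    -0.   ]
 [-0.002  0.    -1.   ]]
scene [ 1.167 -0.421  1.082] [-0.52  0.31 -0.8 ]
side [-0.192  0.773  0.954] [ 0.51 -0.57 -0.65]
wrist [0.675 0.07  0.384] [-0.   -0.25 -0.97]
```

View pics/scene0.png

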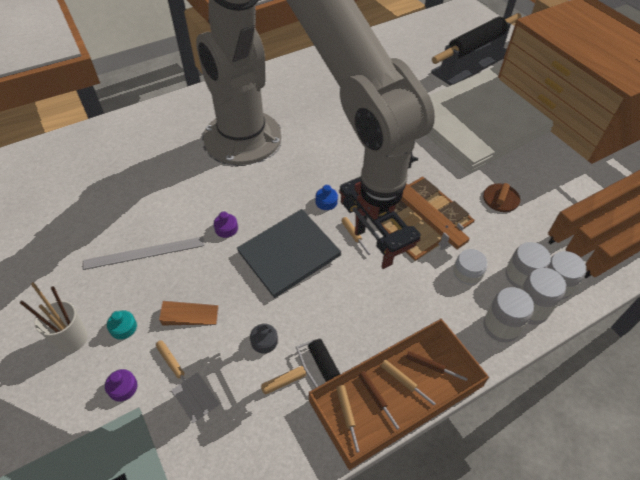

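View pics/side0.png

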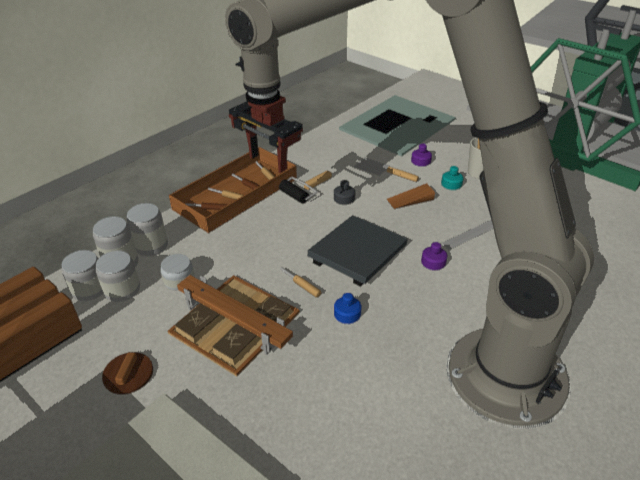

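View pics/wrist0.png

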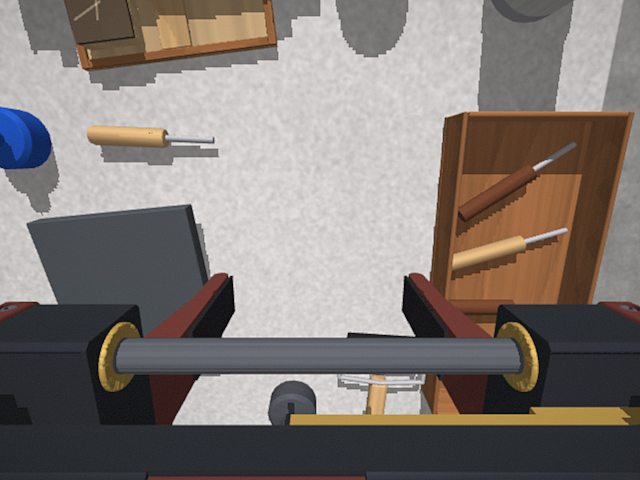

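The scene view shows the slab at (289,252), the wedge at (189,314), the carrier and bar at about (435,215), a gouge between slab and carrier at (352,229), the brayer at (320,360) and the rule at (145,252).

Candidates for the weight in the scene view are dark grey (264,338), blue (327,197), purple (226,224) and (121,384), and turquoise (122,324). Only the dark grey one is iron and stands behind and to the right of the slab. I'll measure next.

```bash
cat >> h.py <<'E'
def rect(pts):
    r=cv2.minAreaRect((pts[:,:2]*1000).astype(np.float32));return [np.round(x,1) for x in (r[0],r[1],r[2])]
def seg(cam,thing,c,d,maxn=3):
    W=cloud(d,c);out=[]
    for r in models.trace(cam,thing)[:maxn]:
        m=r['pixels'];e=cv2.erode(m.astype(np.uint8),np.ones((3,3)))>0
        p=W[e];p=p[~np.isnan(p[:,0])]
        if len(p)<5: continue
        z=p[:,2];print(cam,thing,'p%.2f'%r['p'],'uv',np.round(r['uv']),'n',len(p),'med',np.median(p,0).round(4),'z5-95',np.percentile(z,[5,50,95]).round(4),'rect mm',rect(p))
        out.append((r,p))
    return out
E
python3 - <<'E'
from h import *
for cam in('scene','side'):
    im,d,c=cap(cam)
    for th in('slab','wedge','weight','carrier','bar','block1','tin','baren','brayer','spatula','gouge'):
        seg(cam,th,c,d,5 if th in('block1','weight') else 2)
im=cv2.imread('pics/scene0.png')
cv2.imwrite('pics/crop1.png',cv2.resize(im[180:410,80:400],None,fx=2.4,fy=2.4,interpolation=cv2.INTER_CUBIC))
im=cv2.imread('pics/side0.png')
cv2.imwrite('pics/crop2.png',cv2.resize(im[130:390,90:440],None,fx=2.2,fy=2.2,interpolation=cv2.INTER_CUBIC))
E
```

```text
scene slab p0.55 uv [285. 253.] n 4602 med [ 0.4691 -0.0958  0.0309] z5-95 [0.0233 0.0309 0.0391] rect mm [array([461.5, -92.7]), array([171.8, 198.9]), np.float64(5.5)]
scene slab p0.30 uv [426. 191.] n 250 med [0.4681 0.3294 0.028 ] z5-95 [0.0183 0.028  0.0321] rect mm [array([463. , 327.2]), array([52.1, 52.6]), np.float64(10.0)]
scene wedge p0.86 uv [187. 314.] n 1094 med [ 0.4966 -0.375   0.014 ] z5-95 [0.0029 0.014  0.0254] rect mm [array([ 495.5, -370.6]), array([120.8,  51.4]), np.float64(61.3)]
scene weight p0.93 uv [118. 385.] n 730 med [ 0.5966 -0.5567  0.0301] z5-95 [0.0124 0.0301 0.0591] rect mm [array([ 588.9, -559.8]), array([60. , 56.7]), np.float64(19.1)]
scene weight p0.91 uv [265. 336.] n 580 med [ 0.6485 -0.2551  0.03  ] z5-95 [0.0143 0.03   0.0587] rect mm [array([ 643.1, -252.7]), array([57.3, 56.6]), np.float64(70.7)]
scene weight p0.70 uv [225. 225.] n 418 med [ 0.3109 -0.1961  0.0294] z5-95 [0.0105 0.0294 0.0576] rect mm [array([ 306.8, -193.5]), array([55.2, 51.9]), np.float64(74.2)]
scene weight p0.67 uv [326. 198.] n 344 med [0.3592 0.0749 0.0293] z5-95 [0
[... 5794 characters left out ...]
oat64(81.1)]
side brayer p0.64 uv [469. 236.] n 334 med [ 0.2868 -0.327   0.0035] z5-95 [0.     0.0035 0.0068] rect mm [array([ 286. , -336.8]), array([171.6,  28.5]), np.float64(77.2)]
side brayer p0.57 uv [306. 185.] n 522 med [ 0.7401 -0.1573  0.0228] z5-95 [0.007  0.0228 0.0356] rect mm [array([ 758.4, -204.2]), array([107.6, 161.4]), np.float64(17.7)]
side spatula p0.56 uv [383. 170.] n 444 med [ 0.6576 -0.4358  0.0043] z5-95 [-0.0008  0.0043  0.0193] rect mm [array([ 629.1, -442.5]), array([197.6,  67.9]), np.float64(10.2)]
side gouge p0.89 uv [305. 289.] n 147 med [0.4669 0.097  0.0177] z5-95 [0.0129 0.0177 0.0216] rect mm [array([470.2,  95.5]), array([13.8, 77.9]), np.float64(84.8)]
```

View pics/crop1.png

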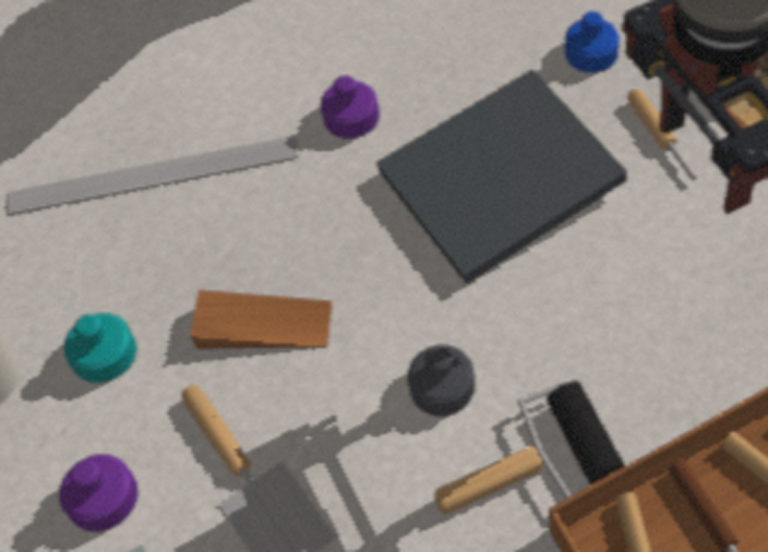

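View pics/crop2.png

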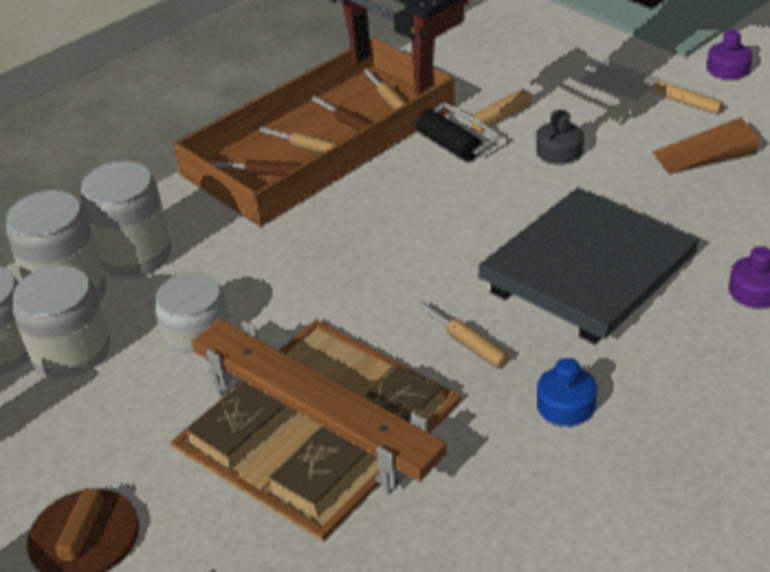

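The slab tilts down towards -y and the wedge's thick end is at -y. Three blocks show, in recesses (-x,+y), (+x,+y) and (-x,-y). The (+x,-y) recess looks empty, and I'll confirm that from the wrist. Next I'll add a move planner and hover near the wedge and slab.

```bash
cat >> h.py <<'E'
import json,os
def getc():
    return json.load(open('/tmp/cmd.json')) if os.path.exists('/tmp/cmd.json') else [0.675,0,0.223,0.0]
def done(dx,dy,dz,a):
    "record the last row of a move sent (units)"
    x,y,z,p=getc();r=np.radians(p);c,s=np.cos(r),np.sin(r);dx,dy,dz=[.15*v for v in(dx,dy,dz)]
    json.dump([x+c*dx+s*dy,y+s*dx-c*dy,z-dz,p-180*a],open('/tmp/cmd.json','w'))
def plan(x,y,z,psi):
    cx,cy,cz,p=getc();r=np.radians(p);c,s=np.cos(r),np.sin(r);d=np.array([x-cx,y-cy,z-cz])
    t=np.array([c*d[0]+s*d[1],s*d[0]-c*d[1],-d[2]])/.15;a=-(psi-p)/180
    n=max(np.linalg.norm(d)/.05,abs(psi-p)/8.59)
    print('plan: dpos',t.round(3),'yaw',round(a,4),'rows>=%.1f'%n)
E
python3 -c "
from h import *
plan(.51,-.36,.223,-30)"
```

```text
plan: dpos [-1.1  2.4 -0. ] yaw 0.1667 rows>=7.9
```

>>> arm_command(
  hand=[100,100,100,100],
  delta_pos=[
    [-0.2,0.3,0],
    [-0.4,0.6,0],
    [-0.5,0.9,0],
    [-0.5,1.0,0],
  ],
  yaw=[0,0,0,0],
)

```text
clock: 1.75
ee_pos: [0.5971, -0.156, 0.2231]
eef_rot: [1.0, -0.003, -0.0, 0.001]
ft_force: [0.1, -0.5, 0.4]
gripper_width: 1.002
```

>>> arm_command(
  hand=[100,100,100,100],
  delta_pos=[
    [-0.2,0.3,0],
    [-0.4,0.6,0],
    [-0.6,0.9,0],
    [-0.6,0.9,0],
  ],
  yaw=[0,0,0,0],
)

```text
clock: 2.15
ee_pos: [0.5057, -0.2913, 0.223]
eef_rot: [1.0, -0.004, -0.001, 0.001]
ft_force: [0.6, -0.4, -0.6]
gripper_width: 1.001
```

Run:
```python
from h import *
done(-.5,1,0,0);done(-.6,.9,0,0);print(getc());st()
for cam in('wrist','scene','side'):
    im,d,c=cap(cam,cam+'1.png');
    for th in('slab','wedge'): seg(cam,th,c,d,2)
```

```text
[0.5100000000000001, -0.28500000000000003, 0.223, 0.0]
t 2.15 tcp [ 0.5057 -0.2913  0.223 ] yaw -0.51 F [ 0.6 -0.4 -0.6] w 88.1
wrist slab p0.79 uv [272.  58.] n 21082 med [ 0.4628 -0.1305  0.0287] z5-95 [0.0246 0.0287 0.0324] rect mm [array([ 465.6, -130.6]), array([167.8, 112.6]), np.float64(5.3)]
wrist wedge p0.79 uv [307. 282.] n 4276 med [ 0.4947 -0.3651  0.0146] z5-95 [0.0035 0.0146 0.0256] rect mm [array([ 494.7, -365.3]), array([124.,  49.]), np.float64(61.2)]
wrist wedge p0.52 uv [136. 244.] n 2768 med [ 0.292  -0.3206  0.004 ] z5-95 [0.0027 0.004  0.0053] rect mm [array([ 290.2, -326.3]), array([147.7,  29.4]), np.float64(73.7)]
scene slab p0.64 uv [287. 251.] n 4635 med [ 0.4693 -0.0968  0.0309] z5-95 [0.0229 0.0309 0.0389] rect mm [array([460.9, -93. ]), array([171.9, 199.3]), np.float64(5.6)]
scene wedge p0.76 uv [190. 311.] n 1085 med [ 0.4962 -0.3747  0.014 ] z5-95 [0.0029 0.014  0.0252] rect mm [array([ 495.7, -370.9]), array([121.4,  52.2]), np.float64(62.6)]
scene wedge p0.55 uv [386. 210.] n 505 med [0.4731 0.2026 0.0277] z5-95 [0.0161 0.0277 0.0317] rect mm [array([468.2, 209.7]), array([54.6, 80.6]), np.float64(8.2)]
side slab p0.60 uv [356. 251.] n 3479 med [ 0.4511 -0.0677  0.0319] z5-95 [0.0236 0.0319 0.0392] rect mm [array([458.8, -82.7]), array([169.7, 200.9]), np.float64(5.3)]
side wedge p0.97 uv [412. 198.] n 525 med [ 0.4858 -0.3671  0.0126] z5-95 [0.0033 0.0126 0.0243] rect mm [array([ 492. , -363.4]), array([120.4,  55.4]), np.float64(61.1)]
```

View pics/wrist1.png

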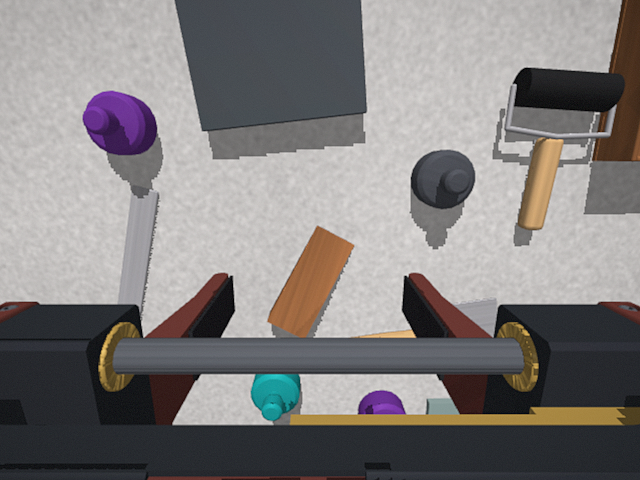

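Run:
```python
from h import *
st();s=sensors.sense();print(np.round(s['qpos'],3),np.round(s['dq'],3))
z=np.load('/tmp/wrist.npz');W=cloud(z['d'],z)
# slab front edge
im=z['im']
for cam in('wrist',):
    cap(cam); r=[x for x in models.trace('wrist','slab')][0]
    z=np.load('/tmp/wrist.npz');W=cloud(z['d'],z)
    m=cv2.erode(r['pixels'].astype(np.uint8),np.ones((3,3)))>0
    p=W[m];p=p[~np.isnan(p[:,0])]
    A=np.c_[p[:,:2],np.ones(len(p))];k=np.linalg.lstsq(A,p[:,2],rcond=None)[0];print('plane slope',k,'resid',np.std(A@k-p[:,2]))
    print('rect',cv2.boxPoints(cv2.minAreaRect((p[:,:2]*1000).astype(np.float32))).round(1))
    r=models.trace('wrist','wedge')[0];m=r['pixels'];p=W[m];p=p[~np.isnan(p[:,0])]
    A=np.c_[p[:,:2],np.ones(len(p))];k=np.linalg.lstsq(A,p[:,2],rcond=None)[0];print('wedge plane',k,np.degrees(np.arctan2(-k[1],-k[0])))
    print(cv2.boxPoints(cv2.minAreaRect((p[:,:2]*1000).astype(np.float32))).round(1))
```

```text
t 2.6 tcp [ 0.511  -0.2834  0.2225] yaw 0.16 F [-0.  -0.6  0.3] w 88.0
[ 0.311  0.328  0.112  1.785 -0.042  1.031  0.442] [ 0.005 -0.     0.008  0.001  0.002 -0.002  0.   ]
plane slope [-0.00696374  0.07689618  0.04199353] resid 0.0008195198577353188
rect [[ 375.6  -75.7]
 [ 386.8 -194.1]
 [ 555.2 -178.3]
 [ 544.1  -59.8]]
wedge plane [-0.06366614 -0.18475973 -0.02173064] 70.98662173135858
[[ 441.  -409.2]
 [ 488.2 -436. ]
 [ 551.3 -325. ]
 [ 504.1 -298.2]]
```

The wrist view shows the slab's right edge at (285,125), the wedge with its tip at (335,235) and back at (290,330), and the dark weight at (443,180). The slab slope reads 0.077 and the wedge's 1:5, both as described. The wedge centre is at about (0.496,-0.367), heading 61°.

```bash
python3 -c "
from h import *
plan(.4766,-.402,.1,-29)"
```

```text
plan: dpos [-0.223  0.78   0.82 ] yaw 0.1611 rows>=3.5
```

>>> arm_command(
  hand=[78,78,78,78,78,78],
  delta_pos=[
    [-0.06,0.2,0.2],
    [-0.12,0.4,0.4],
    [-0.18,0.6,0.6],
    [-0.223,0.78,0.82],
    [-0.223,0.78,0.82],
    [-0.223,0.78,0.82],
  ],
  yaw=[0.04,0.08,0.12,0.161,0.161,0.161],
)

```text
clock: 3.35
ee_pos: [0.4762, -0.4018, 0.099]
eef_rot: [0.968, -0.25, -0.001, -0.0]
ft_force: [1.5, 0.5, -0.2]
gripper_width: 0.78
```

Run:
```python
from h import *
done(-.223,.78,.82,.161)
im,d,c=cap('wrist','w2.png');st();seg('wrist','wedge',c,d,2)
plan(.4766,-.402,.007,-29)
```

```text
t 3.4 tcp [ 0.4775 -0.4013  0.1001] yaw -28.85 F [ 0.1  0.3 -0.5] w 68.5
wrist wedge p0.58 uv [319. 196.] n 11483 med [ 0.4965 -0.3646  0.0144] z5-95 [0.0034 0.0144 0.0257] rect mm [array([ 495.7, -366. ]), array([125.1,  50. ]), np.float64(61.2)]
plan: dpos [ 0.   -0.    0.62] yaw 0.0001 rows>=1.9
```

View pics/w2.png

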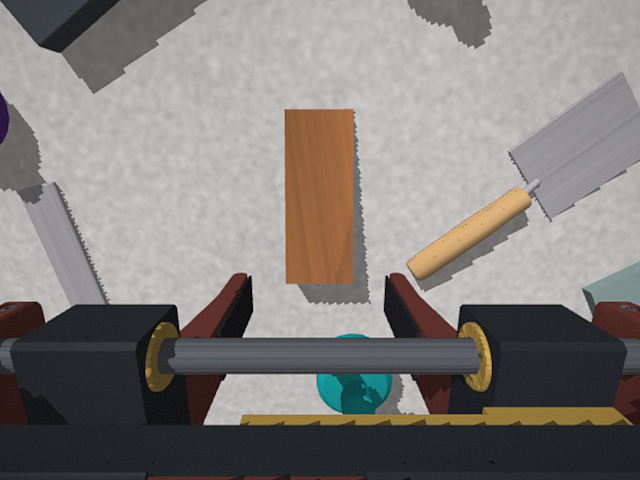

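The wedge (285-352, 108-285) is centred between the fingers. The spatula handle end at (412,270) is close to the right finger, so I'll check that clearance.

Run:
```python
from h import *
z=np.load('/tmp/wrist.npz');W=cloud(z['d'],z)
r=np.radians(-29);ex=np.array([np.cos(r),np.sin(r)]);ey=np.array([np.sin(r),-np.cos(r)])
for u,v in((410,266),(413,276),(425,278),(420,255),(440,265)):
    p=W[v,u];q=p[:2]-[.4775,-.4013];print((u,v),p.round(4),'tool',(q@ex).round(4),(q@ey).round(4))
```

```text
(410, 266) [ 0.5321 -0.4465  0.0153] tool 0.0697 0.013
(413, 276) [ 0.532  -0.4624 -0.0006] tool 0.0773 0.027
(425, 278) [ 5.399e-01 -4.684e-01  3.000e-04] tool 0.0871 0.0284
(420, 255) [ 0.5426 -0.4424  0.0146] tool 0.0769 0.0044
(440, 265) [ 0.5519 -0.455   0.0195] tool 0.0911 0.0109
```

>>> arm_command(
  hand=[78,78,78,78,30,30,30,30],
  delta_pos=[
    [0,0,0.25],
    [0,0,0.5],
    [0,0,0.62],
    [0,0,0.62],
    [0,0,0.62],
    [0,0,0.62],
    [0,0,0.62],
    [0,0,0.62],
  ],
  yaw=[0,0,0,0,0,0,0,0],
  squeeze=40,
)

```text
clock: 4.25
ee_pos: [0.4778, -0.4026, 0.0086]
eef_rot: [0.968, -0.25, 0.001, 0.0]
ft_force: [-1.2, 1.3, 6.9]
gripper_width: 0.567
```

Run:
```python
from h import *
done(0,0,.62,0);st()
# start pose: wedge grasp point 112 mm before slab edge mid (471,-187), heading 95.35
h=np.radians(95.35);u=np.array([np.cos(h),np.sin(h)])
for b in (.125,.0225):
    print(b,np.array([.4708,-.187])-b*u)
plan(.4766,-.402,.06,-29)
```

```text
t 4.25 tcp [ 0.4778 -0.4026  0.0086] yaw -28.96 F [-1.2  1.3  6.9] w 49.9
0.125 [ 0.48245494 -0.31145546]
0.0225 [ 0.47289789 -0.20940198]
plan: dpos [ 0.    -0.    -0.353] yaw 0.0001 rows>=1.1
```

Run:
```python
from h import *
plan(.4766,-.402,.025,-29)
plan(.4825,-.3115,.025,5.35)
```

```text
plan: dpos [ 0.   -0.   -0.12] yaw 0.0001 rows>=0.4
plan: dpos [-0.258 -0.547 -0.12 ] yaw -0.1907 rows>=4.0
```

>>> arm_command(
  hand=[30,30,30,30,30,30,30,30],
  delta_pos=[
    [0,0,-0.06],
    [0,0,-0.12],
    [-0.05,-0.1,-0.12],
    [-0.1,-0.2,-0.12],
    [-0.15,-0.32,-0.12],
    [-0.2,-0.43,-0.12],
    [-0.258,-0.547,-0.12],
    [-0.258,-0.547,-0.12],
  ],
  yaw=[0,0,-0.04,-0.08,-0.12,-0.16,-0.191,-0.191],
)

```text
clock: 5.05
ee_pos: [0.4831, -0.3087, 0.0253]
eef_rot: [0.999, 0.049, 0.0, -0.001]
ft_force: [-0.5, 1.2, -0.2]
gripper_width: 0.566
```

Run:
```python
from h import *
done(-.258,-.547,-.12,-.191)
im,d,c=cap('wrist','w3.png');st();seg('wrist','wedge',c,d,1)
r=models.trace('wrist','slab')[0]
W=cloud(d,c);m=r['pixels'];p=W[m];p=p[~np.isnan(p[:,0])]
print('slab',cv2.boxPoints(cv2.minAreaRect((p[:,:2]*1000).astype(np.float32))).round(1))
```

```text
t 5.1 tcp [ 0.4829 -0.3108  0.0254] yaw 5.4 F [-0.9 -0.8 -1. ] w 50.1
wrist wedge p0.62 uv [317. 207.] n 26270 med [ 0.4781 -0.2625  0.0303] z5-95 [0.0202 0.0303 0.0411] rect mm [array([ 478.3, -264.6]), array([ 49.4, 117.7]), np.float64(6.3)]
slab [[ 372.2 -176. ]
 [ 373.2 -196.2]
 [ 564.2 -186.7]
 [ 563.2 -166.6]]
```

View pics/w3.png

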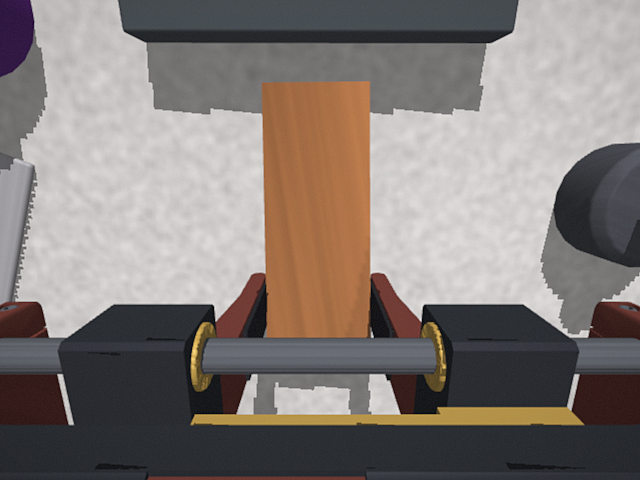

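The wedge is held square to the slab edge: the edge runs from (125,40) to (517,40), with the wedge centred at about x=316 px. I'll lower it and push.

>>> arm_command(
  hand=[30,30,30,30,30,30,30,30],
  delta_pos=[
    [0,0,0.05],
    [0,0,0.107],
    [0,0,0.107],
    [0,-0.06,0.107],
    [0,-0.12,0.107],
    [0,-0.18,0.107],
    [0,-0.24,0.107],
    [0,-0.3,0.107],
  ],
  yaw=[0,0,0,0,0,0,0,0],
  squeeze=50,
)

```text
clock: 6.0
ee_pos: [0.4786, -0.2682, 0.0089]
eef_rot: [0.999, 0.047, 0.001, 0.002]
ft_force: [1.0, -7.6, -3.8]
gripper_width: 0.563
```

>>> arm_command(
  hand=[30,30,30,30,30,30,30,30],
  delta_pos=[
    [0,-0.05,0],
    [0,-0.1,0],
    [0,-0.15,0],
    [0,-0.2,0],
    [0,-0.25,0],
    [0,-0.3,0],
    [0,-0.34,0],
    [0,-0.34,0],
  ],
  yaw=[0,0,0,0,0,0,0,0],
)

```text
clock: 6.8
ee_pos: [0.4729, -0.2156, 0.0083]
eef_rot: [0.999, 0.047, -0.0, 0.0]
ft_force: [1.4, -2.5, -7.8]
gripper_width: 0.563
```

```bash
cat >> h.py <<'E'
def slabfit(cams=('scene','side')):
    for cam in cams:
        im,d,c=cap(cam)
        L=models.trace(cam,'slab')
        if not L: print(cam,'no slab');continue
        m=L[0]['pixels'];W=cloud(d,c)
        e=cv2.erode(m.astype(np.uint8),np.ones((5,5)))>0
        p=W[e];p=p[~np.isnan(p[:,0])]
        k=None;q=p
        for i in range(6):
            A=np.c_[q[:,:2],np.ones(len(q))];k=np.linalg.lstsq(A,q[:,2],rcond=None)[0]
            B=np.c_[p[:,:2],np.ones(len(p))];r=abs(B@k-p[:,2]);q=p[r<max(.0025,.006-.001*i)]
        pp=W[m];pp=pp[~np.isnan(pp[:,0])];B=np.c_[pp[:,:2],np.ones(len(pp))];top=pp[abs(B@k-pp[:,2])<.003]
        print(cam,'slab tilt xy',k[:2].round(4),'n',len(q),'z med',np.median(q[:,2]).round(4),'toprect',rect(top))
E
python3 - <<'E'
from h import *
done(0,-.3,.107,0);done(0,-.34,0,0)
im,d,c=cap('wrist','w4.png');st();slabfit(('wrist','scene','side'))
E
```

```text
t 6.85 tcp [ 0.4729 -0.2156  0.0082] yaw 5.42 F [-0.1 -1.2 -7.1] w 49.5
wrist slab tilt xy [-0.0002  0.0065] n 111144 z med 0.0373 toprect [array([ 466.6, -139.5]), array([171.1,  92.5]), np.float64(5.3)]
scene slab tilt xy [-0.0019  0.0044] n 2665 z med 0.0371 toprect [array([459.7, -90.6]), array([172.5, 201.1]), np.float64(6.0)]
side slab tilt xy [-0.0003  0.0054] n 2622 z med 0.037 toprect [array([460.5, -83.9]), array([173.1, 205.1]), np.float64(5.7)]
```

View pics/w4.png

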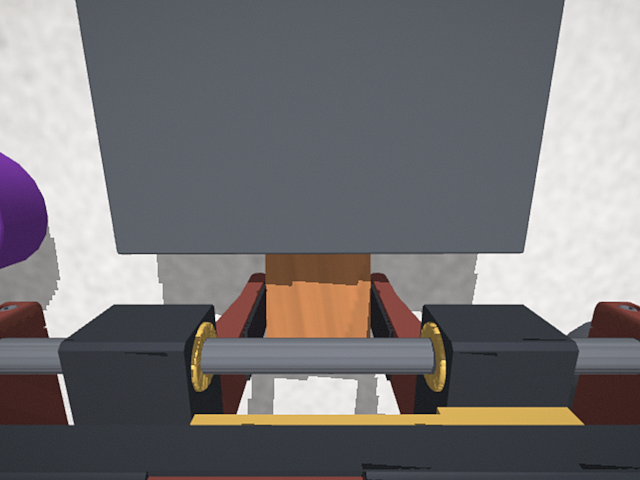

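The slab now tilts about 0.0055 rad and the wedge is centred under its right edge. I'll push about 5 mm more.

>>> arm_command(
  hand=[30,30,30,30],
  delta_pos=[
    [0,-0.017,0],
    [0,-0.034,0],
    [0,-0.034,0],
    [0,-0.034,0],
  ],
  yaw=[0,0,0,0],
)

```text
clock: 7.55
ee_pos: [0.473, -0.2115, 0.0087]
eef_rot: [0.999, 0.047, 0.0, 0.0]
ft_force: [1.5, -5.4, -7.7]
gripper_width: 0.562
```

Run:
```python
from h import *
done(0,-.034,0,0)
st();slabfit(('wrist','scene','side'))
```

```text
t 7.55 tcp [ 0.473  -0.2115  0.0087] yaw 5.36 F [ 1.5 -5.4 -7.7] w 49.4
wrist slab tilt xy [ 0.0003 -0.0001] n 115371 z med 0.0382 toprect [array([ 466.2, -137.5]), array([171.3,  96.5]), np.float64(5.2)]
scene slab tilt xy [-0.0021 -0.0019] n 2588 z med 0.0376 toprect [array([460.9, -90.2]), array([172.5, 200.2]), np.float64(5.8)]
side slab tilt xy [-0.0001  0.0006] n 2758 z med 0.0374 toprect [array([460.3, -83.1]), array([172.9, 205. ]), np.float64(5.6)]
```

Level. I'll release: open gently, back away along tool +y, and lift.

>>> arm_command(
  hand=[70,70,70,70,70,70,70,70],
  delta_pos=[
    [0,0,0],
    [0,0,0],
    [0,0,0],
    [0,0,-0.2],
    [0,0,-0.5],
    [0,0,-0.8],
    [0,0,-1.0],
    [0,0,-1.0],
  ],
  yaw=[0,0,0,0,0,0,0,0],
)

```text
clock: 8.65
ee_pos: [0.476, -0.2114, 0.1633]
eef_rot: [0.999, 0.047, 0.004, 0.001]
ft_force: [0.9, 0.8, -0.4]
gripper_width: 0.701
```

Run:
```python
from h import *
done(0,0,-1,0)
st();im,d,c=cap('wrist','w5.png');slabfit(('wrist','scene','side'))
for cam in('scene','side','wrist'):
    im,d,c=cap(cam)
    seg(cam,'wedge',c,d,2)
```

```text
t 8.65 tcp [ 0.476  -0.2114  0.1633] yaw 5.42 F [ 0.9  0.8 -0.4] w 61.6
wrist slab tilt xy [-0.0001  0.0046] n 43009 z med 0.0377 toprect [array([ 463.2, -107.1]), array([170.2, 155.8]), np.float64(5.3)]
scene slab tilt xy [0.0004 0.0043] n 2879 z med 0.0373 toprect [array([460.8, -90.5]), array([173.9, 201. ]), np.float64(5.7)]
side slab tilt xy [-0.0012  0.0057] n 2604 z med 0.0371 toprect [array([459.7, -82.8]), array([173.2, 204.2]), np.float64(5.8)]
scene wedge p0.72 uv [246. 278.] n 381 med [ 0.4786 -0.2169  0.0214] z5-95 [0.0086 0.0214 0.0268] rect mm [array([ 473. , -214.8]), array([51.5, 46.9]), np.float64(5.8)]
scene wedge p0.64 uv [468. 265.] n 775 med [0.732  0.2529 0.0522] z5-95 [0.0168 0.0522 0.0572] rect mm [array([727.8, 263.4]), array([64.4, 67. ]), np.float64(19.9)]
side wedge p0.76 uv [388. 222.] n 95 med [ 0.4683 -0.2174  0.0229] z5-95 [0.0185 0.0229 0.0271] rect mm [array([ 469.2, -216. ]), array([47.6, 24.8]), np.float64(4.3)]
wrist wedge p0.77 uv [319. 237.] n 2583 med [ 0.4728 -0.2103  0.0225] z5-95 [0.0184 0.0225 0.0267] rect mm [array([ 472.8, -210.5]), array([47.7, 43.7]), np.float64(5.5)]
```

View pics/w5.png

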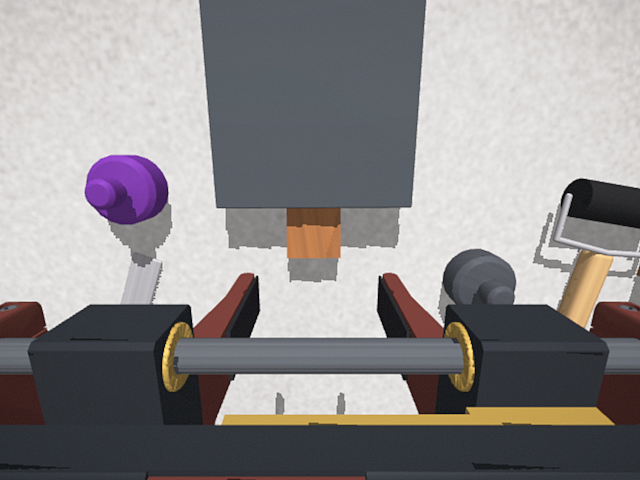

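The wedge stays under the middle of the edge, seen at (314,230), and the slab tilt is about 0.005 rad (limit 0.014). Next is the bar.

Run:
```python
from h import *
plan(.52,.21,.25,5.38)
```

```text
plan: dpos [ 0.576 -2.764 -0.607] yaw 0.0001 rows>=8.7
```

>>> arm_command(
  hand=[80,80,80],
  delta_pos=[
    [0.06,-0.3,-0.2],
    [0.12,-0.62,-0.4],
    [0.2,-0.94,-0.6],
  ],
  yaw=[0,0,0],
)

```text
clock: 9.6
ee_pos: [0.4868, -0.0834, 0.2391]
eef_rot: [0.999, 0.046, -0.0, 0.0]
ft_force: [2.0, -0.5, 0.3]
gripper_width: 0.797
```

>>> arm_command(
  hand=[80,80,80],
  delta_pos=[
    [0.06,-0.3,0],
    [0.12,-0.62,0],
    [0.2,-0.94,0],
  ],
  yaw=[0,0,0],
)

```text
clock: 9.9
ee_pos: [0.5036, 0.0603, 0.2387]
eef_rot: [0.999, 0.047, 0.0, -0.0]
ft_force: [0.8, 0.4, 0.8]
gripper_width: 0.8
```

>>> arm_command(
  hand=[80,80,80,80,80,80,80],
  delta_pos=[
    [0.06,-0.3,0],
    [0.12,-0.6,0],
    [0.18,-0.88,0],
    [0.18,-0.88,0],
    [0.18,-0.88,0],
    [0.18,-0.88,0],
    [0.18,-0.88,0],
  ],
  yaw=[0,0,0,0,0,0,0],
)

```text
clock: 10.6
ee_pos: [0.5184, 0.1907, 0.2382]
eef_rot: [0.999, 0.046, -0.0, 0.0]
ft_force: [-0.4, 0.3, 0.2]
gripper_width: 0.801
```

Run:
```python
from h import *
done(.2,-.94,-.6,0);done(.2,-.94,0,0);done(.18,-.88,0,0);print(getc())
st();im,d,c=cap('wrist','w6.png')
for t in('bar','block1','carrier'):seg('wrist',t,c,d,4)
```

```text
[0.5205879459701795, 0.20952813524099528, 0.24895, 5.400000000000002]
t 10.6 tcp [0.5184 0.1907 0.2382] yaw 5.25 F [-0.4  0.3  0.2] w 70.5
wrist bar p0.91 uv [327. 141.] n 12038 med [0.5217 0.2747 0.0511] z5-95 [0.0498 0.0511 0.0524] rect mm [array([521.9, 274.4]), array([297.8,  39.8]), np.float64(6.5)]
wrist bar p0.40 uv [277.  86.] n 3811 med [0.4634 0.327  0.0291] z5-95 [0.0278 0.0291 0.0304] rect mm [array([463. , 326.1]), array([54.8, 68.2]), np.float64(6.6)]
wrist block1 p0.87 uv [279. 196.] n 2903 med [0.4686 0.2128 0.0291] z5-95 [0.0278 0.0291 0.0304] rect mm [array([468.4, 211.6]), array([54.3, 66.9]), np.float64(6.5)]
wrist block1 p0.78 uv [276.  82.] n 3820 med [0.4633 0.3271 0.0291] z5-95 [0.0278 0.0291 0.0304] rect mm [array([463.2, 325.9]), array([54.5, 68.3]), np.float64(7.2)]
wrist carrier p0.82 uv [337. 170.] n 14786 med [0.5311 0.244  0.0087] z5-95 [0.0051 0.0087 0.0115] rect mm [array([520.6, 274.7]), array([236.5, 211.7]), np.float64(6.5)]
```

View pics/w6.png

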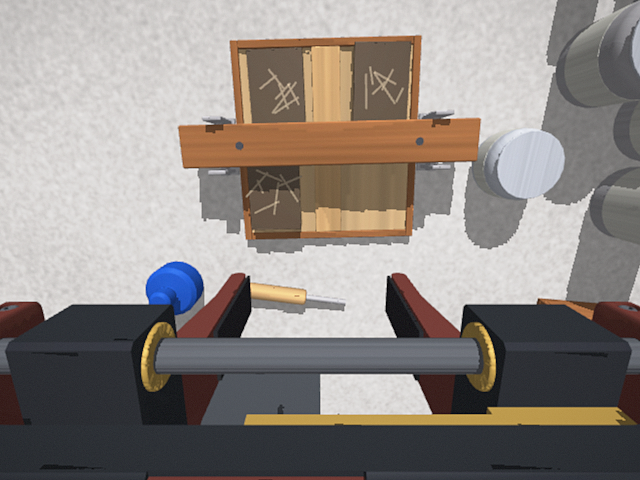

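The wrist view shows the bar at (330,141) with ends near (180,148) and (478,138). Blocks are at (276,85), (382,82) and (275,195). The (+x,-y) recess at (360,200) is empty, so there are three blocks: 1, 3 and 4. The bar top is at (0.522,0.2745), z=0.051, yaw 6.5°, which fits 33+18 mm.

```bash
cat >> h.py <<'E'
def sync():
    s=sensors.sense();json.dump([*map(float,s['ee_pos']),float(yaw(s))],open('/tmp/cmd.json','w'));st()
E
python3 - <<'E'
from h import *
sync();plan(.522,.2745,.13,96.5)
E
```

```text
t 10.8 tcp [0.5184 0.1918 0.2384] yaw 5.32 F [-0.3  0.5  0.3] w 70.3
plan: dpos [ 0.075 -0.547  0.722] yaw -0.5066 rows>=10.6
```

>>> arm_command(
  hand=[90,90,90,90,90,90,90,90],
  delta_pos=[
    [0,-0.1,0.1],
    [0.02,-0.2,0.1],
    [0.04,-0.3,0.1],
    [0.075,-0.4,0.1],
    [0.075,-0.547,0.1],
    [0.075,-0.547,0.1],
    [0.075,-0.547,0.1],
    [0.075,-0.547,0.1],
  ],
  yaw=[-0.045,-0.09,-0.135,-0.18,-0.225,-0.27,-0.315,-0.36],
)

```text
clock: 11.6
ee_pos: [0.5218, 0.2752, 0.2232]
eef_rot: [0.817, 0.577, -0.0, 0.0]
ft_force: [-0.0, -0.5, 0.1]
gripper_width: 0.898
```

>>> arm_command(
  hand=[90,90,90,90,90,90],
  delta_pos=[
    [0,0,0.2],
    [0,0,0.4],
    [0,0,0.622],
    [0,0,0.622],
    [0,0,0.622],
    [0,0,0.622],
  ],
  yaw=[-0.045,-0.09,-0.147,-0.147,-0.147,-0.147],
)

```text
clock: 12.2
ee_pos: [0.5228, 0.276, 0.1318]
eef_rot: [0.666, 0.746, 0.001, 0.0]
ft_force: [0.6, 0.0, -0.1]
gripper_width: 0.904
```

Run:
```python
from h import *
im,d,c=cap('wrist','w7.png');sync()
for t in('bar','block1'):seg('wrist',t,c,d,3)
plan(.522,.2745,.026,96.5)
```

```text
t 12.25 tcp [0.5229 0.2761 0.132 ] yaw 96.51 F [ 0.3  0.4 -0.4] w 79.1
wrist bar p0.86 uv [313. 184.] n 19000 med [0.4751 0.2695 0.0511] z5-95 [0.05   0.0511 0.0523] rect mm [array([521. , 273.3]), array([296.8,  41.8]), np.float64(6.4)]
wrist block1 p0.96 uv [388. 173.] n 6226 med [0.4621 0.3245 0.0291] z5-95 [0.028  0.0291 0.0303] rect mm [array([462.9, 324.9]), array([54.9, 69.1]), np.float64(6.6)]
wrist block1 p0.92 uv [241. 166.] n 6165 med [0.4669 0.2102 0.0292] z5-95 [0.028  0.0292 0.0303] rect mm [array([467.4, 210.2]), array([55.9, 66.4]), np.float64(5.4)]
wrist block1 p0.63 uv [368. 296.] n 3727 med [0.5633 0.3269 0.029 ] z5-95 [0.017  0.029  0.0302] rect mm [array([568.4, 338.1]), array([55.7, 72.8]), np.float64(5.3)]
plan: dpos [-0.01  -0.007  0.706] yaw 0.0001 rows>=2.1
```

View pics/w7.png

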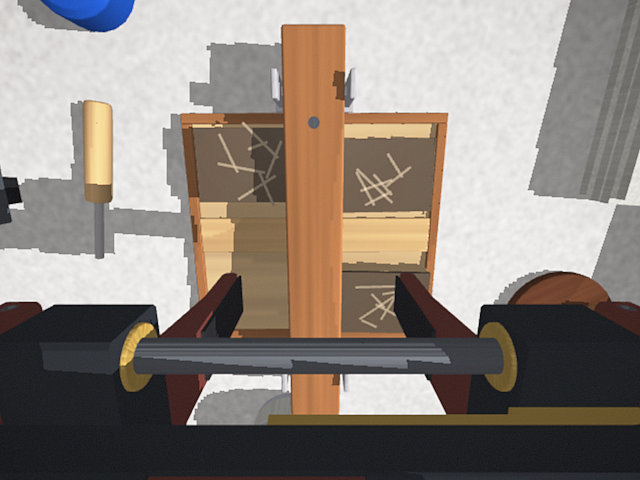

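The bar runs vertically through image x≈313, centred between the open fingers. I'll descend and grip.

>>> arm_command(
  hand=[90,90,90,90,30,30,30,30],
  delta_pos=[
    [-0.0145,-0.014,0.25],
    [-0.0145,-0.014,0.5],
    [-0.0145,-0.014,0.706],
    [-0.0145,-0.014,0.706],
    [-0.0145,-0.014,0.706],
    [-0.0145,-0.014,0.706],
    [-0.0145,-0.014,0.706],
    [-0.0145,-0.014,0.706],
  ],
  yaw=[0,0,0,0,0,0,0,0],
  squeeze=40,
)

```text
clock: 13.15
ee_pos: [0.5208, 0.2734, 0.0255]
eef_rot: [0.665, 0.747, 0.001, 0.0]
ft_force: [-0.6, -0.2, -0.2]
gripper_width: 0.575
```

>>> arm_command(
  hand=[30,30,30,30,30,30,30,30],
  delta_pos=[
    [0,0,-0.05],
    [0,0,-0.1],
    [0,0,-0.15],
    [0,0,-0.2],
    [0,0,-0.25],
    [0,0,-0.32],
    [0,0,-0.4],
    [0,0,-0.4],
  ],
  yaw=[0,0,0,0,0,0,0,0],
)

```text
clock: 13.95
ee_pos: [0.521, 0.2738, 0.0861]
eef_rot: [0.665, 0.747, 0.002, 0.001]
ft_force: [0.8, -0.4, -0.8]
gripper_width: 0.473
```

Run:
```python
from h import *
for cam in('side','scene'):
    im,d,c=cap(cam,cam+'2.png');W=cloud(d,c)
    for r,p in seg(cam,'bar',c,d,1):
        A=np.c_[p[:,:2],np.ones(len(p))];print(np.linalg.lstsq(A,p[:,2],rcond=None)[0])
sync()
```

```text
side bar p0.91 uv [252. 306.] n 1316 med [0.4487 0.2737 0.1041] z5-95 [0.0967 0.1041 0.107 ] rect mm [array([519.5, 278.6]), array([298.3,  42.4]), np.float64(6.8)]
[ 0.01494902 -0.07209043  0.11630654]
scene bar p0.81 uv [441. 205.] n 985 med [0.5838 0.269  0.1021] z5-95 [0.0956 0.1021 0.1058] rect mm [array([523.3, 267.5]), array([297.1,  42. ]), np.float64(6.7)]
[-0.00792933  0.08043831  0.08455783]
t 14.15 tcp [0.5196 0.2727 0.0837] yaw 96.66 F [ 0.   0.7 -1.1] w 41.7
```

View pics/side2.png

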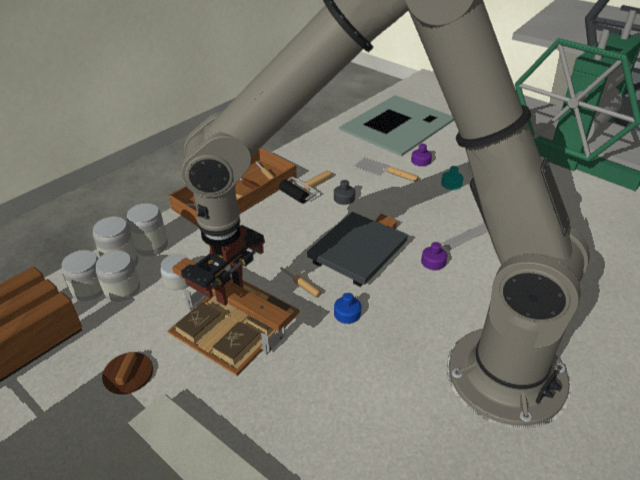

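The bar is up and level, with its top at about 0.105 at both ends. I'll carry it to (0.67,0.05) high and turn it 90°.

Run:
```python
from h import *
plan(.52,.273,.2,96.66)
plan(.67,.05,.2,96.66)
```

```text
plan: dpos [ 0.002  0.003 -0.776] yaw -0.0 rows>=2.3
plan: dpos [-1.591  0.824 -0.776] yaw -0.0 rows>=5.9
```

>>> arm_command(
  hand=[30,30,30,30,30,30,30,30],
  delta_pos=[
    [0,0,-0.15],
    [0,0,-0.35],
    [0,0,-0.55],
    [0,0,-0.75],
    [-0.2,0.1,-0.776],
    [-0.4,0.2,-0.776],
    [-0.6,0.3,-0.776],
    [-0.8,0.412,-0.776],
  ],
  yaw=[0,0,0,0,0,0,0,0],
  squeeze=45,
)

```text
clock: 14.95
ee_pos: [0.5953, 0.1597, 0.1999]
eef_rot: [0.665, 0.747, -0.001, -0.0]
ft_force: [-0.1, -0.3, -1.7]
gripper_width: 0.474
```

>>> arm_command(
  hand=[30,30,30,30,30,30,30,30],
  delta_pos=[
    [-0.2,0.1,0],
    [-0.4,0.2,0],
    [-0.6,0.3,0],
    [-0.8,0.412,0],
    [-0.8,0.412,0],
    [-0.8,0.412,0],
    [-0.8,0.412,0],
    [-0.8,0.412,0],
  ],
  yaw=[0,0.04,0.08,0.12,0.16,0.2,0.24,0.28],
)

```text
clock: 15.75
ee_pos: [0.67, 0.0488, 0.1994]
eef_rot: [0.921, 0.39, -0.001, -0.0]
ft_force: [0.4, 0.2, -0.9]
gripper_width: 0.475
```

>>> arm_command(
  hand=[30,30,30,30,30,30,30,30],
  delta_pos=[
    [0,0,0],
    [0,0,0.1],
    [0,0,0.2],
    [0,0,0.3],
    [0,0,0.4],
    [0,0,0.5],
    [0,0,0.5],
    [0,0,0.5],
  ],
  yaw=[0.04,0.08,0.12,0.16,0.2,0.229,0.229,0.229],
)

```text
clock: 16.55
ee_pos: [0.6701, 0.0491, 0.125]
eef_rot: [0.999, 0.045, -0.001, 0.0]
ft_force: [-0.1, -0.2, -0.7]
gripper_width: 0.473
```

Run:
```python
from h import *
for cam in('side','scene'):
    im,d,c=cap(cam,cam+'3.png');seg(cam,'bar',c,d,1)
sync();im,d,c=cap('wrist','w8.png')
seg('wrist','bar',c,d,1)
```

```text
side bar p0.96 uv [242. 216.] n 1003 med [0.6577 0.1209 0.1425] z5-95 [0.1324 0.1425 0.1458] rect mm [array([667.6,  51.3]), array([ 46.1, 300.5]), np.float64(5.6)]
scene bar p0.97 uv [366. 271.] n 1532 med [ 0.6759 -0.0129  0.1441] z5-95 [0.1385 0.1441 0.1472] rect mm [array([671.5,  43.5]), array([ 43. , 299.7]), np.float64(5.0)]
t 16.75 tcp [0.671  0.0489 0.1263] yaw 5.09 F [-0.   0.2 -2.5] w 42.0
wrist bar p0.68 uv [317. 172.] n 35629 med [0.6661 0.1117 0.1452] z5-95 [0.1441 0.1452 0.1462] rect mm [array([667.9,  83.4]), array([ 42. , 184.9]), np.float64(5.0)]
```

View pics/scene3.png

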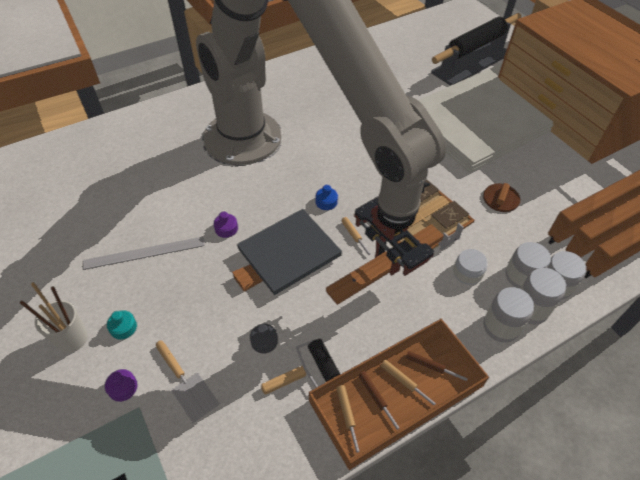

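View pics/w8.png

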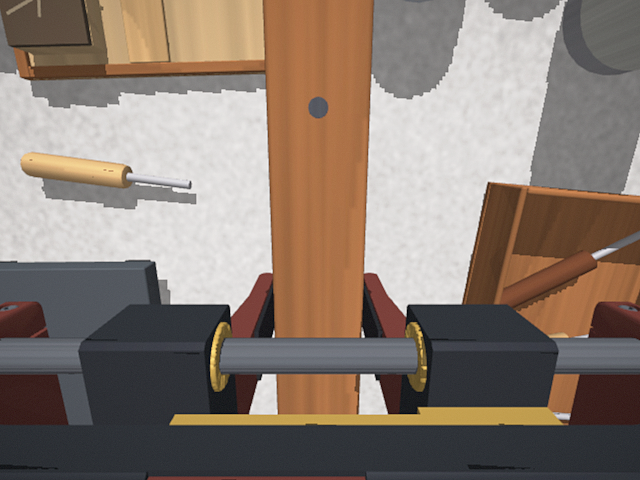

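Held level; the wrist view shows the bar vertical at x≈318 px. Its +y end comes close to the carrier's corner at (270,68), so I'll set it down about 19 mm further towards -y.

>>> arm_command(
  hand=[30,30,30,30,30,30,30,30],
  delta_pos=[
    [-0.018,0.126,0.2],
    [-0.018,0.126,0.4],
    [-0.018,0.126,0.6],
    [-0.018,0.126,0.7],
    [-0.018,0.126,0.75],
    [-0.018,0.126,0.79],
    [-0.018,0.126,0.815],
    [-0.018,0.126,0.815],
  ],
  yaw=[0,0,0,0,0,0,0,0],
)

```text
clock: 17.65
ee_pos: [0.6699, 0.03, 0.0037]
eef_rot: [0.999, 0.044, 0.0, -0.0]
ft_force: [0.3, 0.9, -1.1]
gripper_width: 0.475
```

Run:
```python
from h import *
sync()
for cam in('side','scene','wrist'):
    im,d,c=cap(cam,cam+'4.png');seg(cam,'bar',c,d,1)
```

```text
t 17.65 tcp [0.6699 0.03   0.0037] yaw 5.05 F [ 0.3  0.9 -1.1] w 41.8
side bar p0.77 uv [252. 251.] n 825 med [0.6584 0.1075 0.0213] z5-95 [0.0124 0.0213 0.0246] rect mm [array([666.6,  33.5]), array([ 45.1, 298. ]), np.float64(4.9)]
scene bar p0.72 uv [357. 305.] n 1254 med [ 0.6744 -0.0275  0.0221] z5-95 [0.0181 0.0221 0.0258] rect mm [array([670.9,  22.7]), array([ 40. , 294.5]), np.float64(5.2)]
wrist bar p0.64 uv [ 47. 157.] n 1273 med [0.5442 0.0884 0.0131] z5-95 [0.011  0.0131 0.0144] rect mm [array([543.1,  88.3]), array([ 6.3, 40.2]), np.float64(87.6)]
```

>>> arm_command(
  hand=[30,30,75,75,75,75,75,75],
  delta_pos=[
    [0,0,0.015],
    [0,0,0.015],
    [0,0,0.015],
    [0,0,0.015],
    [0,0,0.015],
    [0,0,-0.2],
    [0,0,-0.5],
    [0,0,-0.8],
  ],
  yaw=[0,0,0,0,0,0,0,0],
)

```text
clock: 18.75
ee_pos: [0.6689, 0.0298, 0.1241]
eef_rot: [0.999, 0.044, -0.001, 0.0]
ft_force: [1.2, 0.4, 0.9]
gripper_width: 0.75
```

>>> arm_command(
  hand=[75,75,75,75,75],
  delta_pos=[
    [-0.1,-0.1,-0.3],
    [-0.2,-0.3,-0.6],
    [-0.4,-0.6,-0.6],
    [-0.6,-0.8,-0.6],
    [-0.8,-1.0,-0.6],
  ],
  yaw=[0,0,0,0,0],
)

```text
clock: 19.25
ee_pos: [0.5351, 0.171, 0.214]
eef_rot: [0.999, 0.045, 0.001, -0.001]
ft_force: [0.2, 1.3, 0.3]
gripper_width: 0.752
```

Run:
```python
from h import *
for cam in('side','scene'):
    im,d,c=cap(cam,cam+'5.png');seg(cam,'bar',c,d,1)
    slabfit((cam,))
sync()
```

```text
side bar p0.96 uv [262. 243.] n 1303 med [0.6592 0.0543 0.0169] z5-95 [0.0082 0.0169 0.0208] rect mm [array([665.9,  31. ]), array([ 44.1, 301.8]), np.float64(4.7)]
side slab tilt xy [-0.0019  0.0044] n 2701 z med 0.0371 toprect [array([460. , -83.2]), array([172.8, 206.1]), np.float64(5.7)]
scene slab tilt xy [-0.0005  0.0027] n 3130 z med 0.0372 toprect [array([459.7, -90.2]), array([173. , 201.2]), np.float64(5.8)]
t 19.65 tcp [0.5378 0.1673 0.2131] yaw 4.89 F [1.1 0.1 0.3] w 66.0
```

View pics/scene5.png

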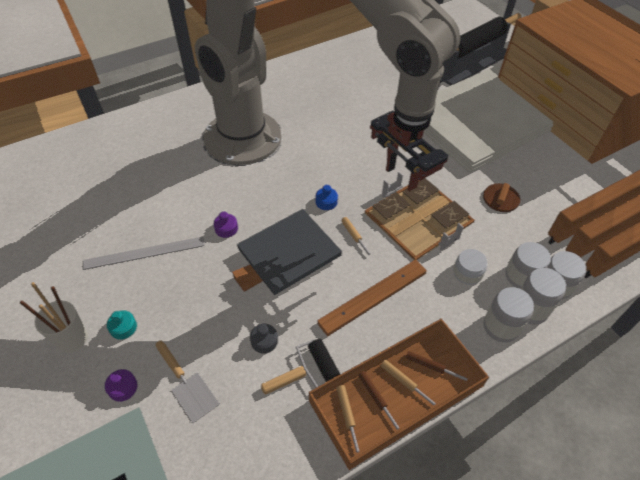

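The bar lies flat at (372,297), clear of the carrier. Now the blocks, seen from the wrist.

```bash
cat >> h.py <<'E'
def top(cam,thing,c,d,zlo,zhi,near=None):
    W=cloud(d,c)
    for r in models.trace(cam,thing):
        p=W[r['pixels']];p=p[~np.isnan(p[:,0])]
        if len(p)<50: continue
        t=p[(p[:,2]>zlo)&(p[:,2]<zhi)]
        if len(t)<50: continue
        print(cam,thing,'p%.2f'%r['p'],np.round(r['uv']),'z',np.median(t[:,2]).round(4),rect(t))
E
python3 - <<'E'
from h import *
im,d,c=cap('wrist','w9.png');top('wrist','block1',c,d,.026,.033)
E
```

```text
wrist block1 p0.93 [364.  48.] z 0.0291 [array([569.8, 334.7]), array([56.1, 84.3]), np.float64(5.5)]
wrist block1 p0.84 [252.  56.] z 0.0291 [array([463.8, 318.7]), array([56.4, 84.5]), np.float64(7.4)]
wrist block1 p0.74 [254. 164.] z 0.0291 [array([467.1, 219.1]), array([59.8, 83.9]), np.float64(5.0)]
```

View pics/w9.png

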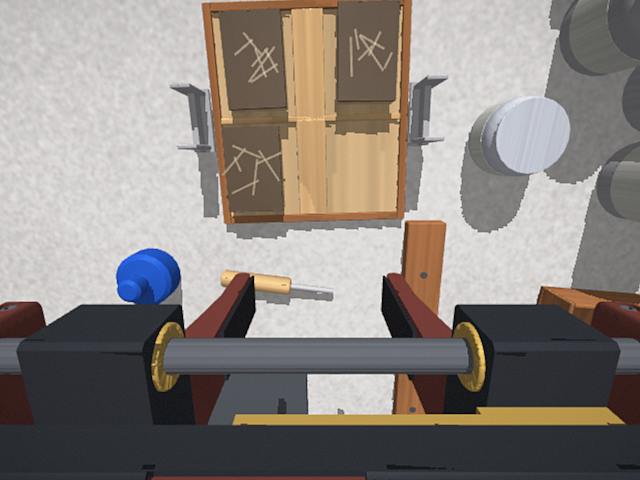

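Block tops are at z=0.029 (6+23 mm): block1 (0.467,0.219) yaw 5°, block3 (0.464,0.319) yaw 7.4°, block4 (0.570,0.335) yaw 5.5°. I'll take block1 first.

Run:
```python
from h import *
sync();plan(.467,.217,.1,5.3)
```

```text
t 19.75 tcp [0.5375 0.1676 0.2129] yaw 4.92 F [-0.9 -0.   0.1] w 66.1
plan: dpos [-0.44  -0.368  0.753] yaw -0.0021 rows>=2.8
```

>>> arm_command(
  hand=[82,82,82,82,82,82],
  delta_pos=[
    [-0.15,-0.12,0.25],
    [-0.3,-0.24,0.5],
    [-0.44,-0.368,0.753],
    [-0.44,-0.368,0.753],
    [-0.44,-0.368,0.753],
    [-0.44,-0.368,0.753],
  ],
  yaw=[0,0,0,0,0,0],
)

```text
clock: 20.35
ee_pos: [0.4681, 0.2175, 0.1013]
eef_rot: [0.999, 0.043, 0.001, -0.0]
ft_force: [-0.3, 0.9, 0.1]
gripper_width: 0.818
```

Run:
```python
from h import *
im,d,c=cap('wrist','w10.png');top('wrist','block1',c,d,.026,.033);sync();plan(.467,.217,.012,5.3)
```

```text
wrist block1 p0.75 [318. 249.] z 0.0292 [array([466.7, 218.9]), array([58. , 84.7]), np.float64(4.9)]
wrist block1 p0.66 [323. 100.] z 0.0292 [array([463.8, 318.8]), array([56.1, 84.2]), np.float64(7.4)]
wrist block1 p0.61 [481.  94.] z 0.0292 [array([569.8, 334.7]), array([57.1, 84.3]), np.float64(5.6)]
t 20.45 tcp [0.4681 0.2175 0.1015] yaw 4.92 F [ 0.3 -0.2  0.1] w 72.2
plan: dpos [-0.008  0.003  0.596] yaw -0.0021 rows>=1.8
```

View pics/w10.png

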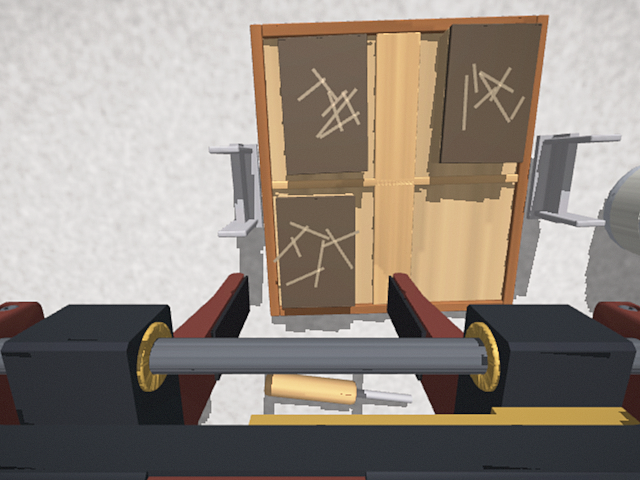

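>>> arm_command(
  hand=[82,82,82,82,40,40,40,40],
  delta_pos=[
    [-0.008,0,0.2],
    [-0.008,0,0.4],
    [-0.008,0,0.596],
    [-0.008,0,0.596],
    [-0.008,0,0.596],
    [-0.008,0,0.596],
    [-0.008,0,0.596],
    [-0.008,0,0.596],
  ],
  yaw=[0,0,0,0,0,0,0,0],
  squeeze=35,
)

```text
clock: 21.25
ee_pos: [0.4659, 0.2178, 0.0115]
eef_rot: [0.999, 0.044, 0.001, -0.0]
ft_force: [1.1, -0.5, 2.5]
gripper_width: 0.634
```

>>> arm_command(
  hand=[40,40,40,40,40,40,40,40],
  delta_pos=[
    [0,0,0],
    [0,0,0],
    [0,0,-0.05],
    [0,0,-0.2],
    [0,0,-0.4],
    [0,0,-0.6],
    [0,0,-0.8],
    [0,0,-0.8],
  ],
  yaw=[0,0,0,0,0,0,0,0],
)

```text
clock: 22.05
ee_pos: [0.4665, 0.2192, 0.1345]
eef_rot: [0.999, 0.044, 0.003, -0.002]
ft_force: [0.4, -0.2, -0.4]
gripper_width: 0.634
```

Run:
```python
from h import *
im,d,c=cap('wrist','w11.png');sync();top('wrist','block1',c,d,.1,.2);plan(.4605,-.0865,.13,5.4)
im,d,c=cap('side','side6.png')
cv2.imwrite('pics/side6c.png',cv2.resize(im[200:400,130:380],None,fx=3,fy=3))
```

```text
t 22.1 tcp [0.4654 0.2185 0.1325] yaw 5.06 F [-0.7  0.1 -2.1] w 56.1
wrist block1 p0.70 [319. 276.] z 0.1522 [array([467.9, 220.2]), array([59.1, 85. ]), np.float64(6.0)]
plan: dpos [-0.212  2.023  0.016] yaw -0.0019 rows>=6.1
```

View pics/w11.png

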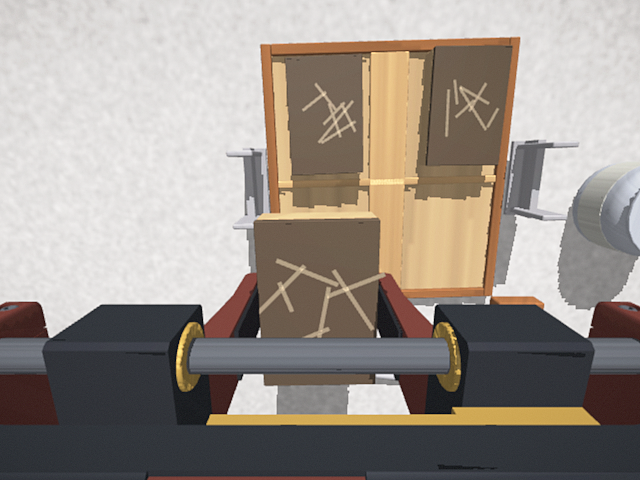

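View pics/side6c.png

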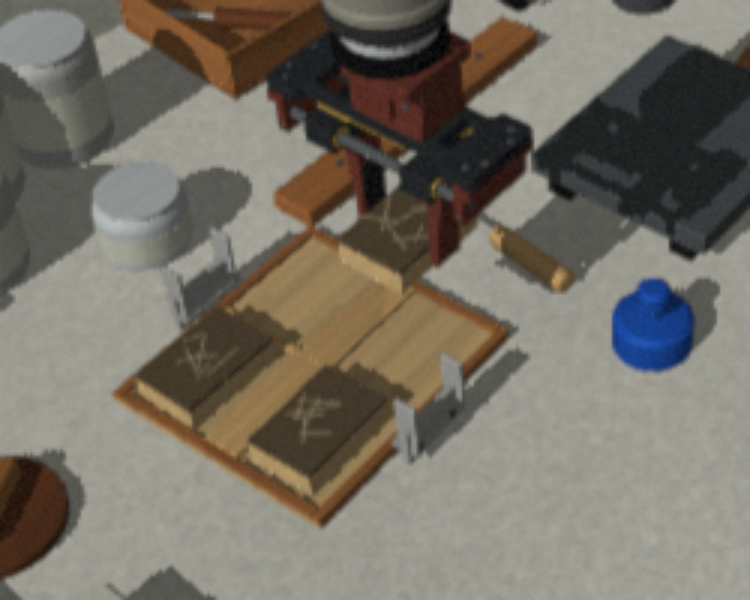

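Block1 is held with its top at TCP+19.7 mm. I'll carry it to the slab centre.

>>> arm_command(
  hand=[40,40,40,40,40],
  delta_pos=[
    [-0.03,0.2,0],
    [-0.05,0.4,0],
    [-0.07,0.6,0],
    [-0.09,0.8,0],
    [-0.11,1.0,0],
  ],
  yaw=[0,0,0,0,0],
)

```text
clock: 22.7
ee_pos: [0.4601, 0.0655, 0.1292]
eef_rot: [0.999, 0.044, -0.002, 0.0]
ft_force: [-0.5, 0.3, -1.5]
gripper_width: 0.641
```

>>> arm_command(
  hand=[40,40,40,40,40,40,40,40],
  delta_pos=[
    [-0.03,0.2,0],
    [-0.05,0.4,0],
    [-0.07,0.6,0],
    [-0.09,0.8,0],
    [-0.11,1.0,0],
    [-0.11,1.0,0.2],
    [-0.11,1.0,0.4],
    [-0.11,1.0,0.4],
  ],
  yaw=[0,0,0,0,0,0,0,0],
)

```text
clock: 23.5
ee_pos: [0.4542, -0.0837, 0.0668]
eef_rot: [0.999, 0.044, -0.005, -0.001]
ft_force: [-0.8, -0.0, -0.9]
gripper_width: 0.635
```

Run:
```python
from h import *
im,d,c=cap('wrist','w12.png');sync();top('wrist','block1',c,d,.07,.2)
for cam in('scene','side'):
    im,d,c=cap(cam,cam+'7.png');top(cam,'block1',c,d,.06,.2)
plan(.459,-.088,.0425,5.4)
```

```text
t 23.55 tcp [ 0.4557 -0.0836  0.0686] yaw 5.05 F [ 0.5  0.7 -0.5] w 55.7
wrist block1 p0.79 [317. 277.] z 0.0845 [array([455.1, -82.8]), array([63.4, 84.9]), np.float64(6.0)]
scene block1 p0.85 [280. 240.] z 0.0863 [array([ 468.2, -108.3]), array([90.8, 41.4]), np.float64(7.4)]
side block1 p0.70 [355. 234.] z 0.0876 [array([457.4, -79.6]), array([91.9, 65.8]), np.float64(89.6)]
plan: dpos [0.019 0.031 0.174] yaw -0.0019 rows>=0.5
```

View pics/w12.png

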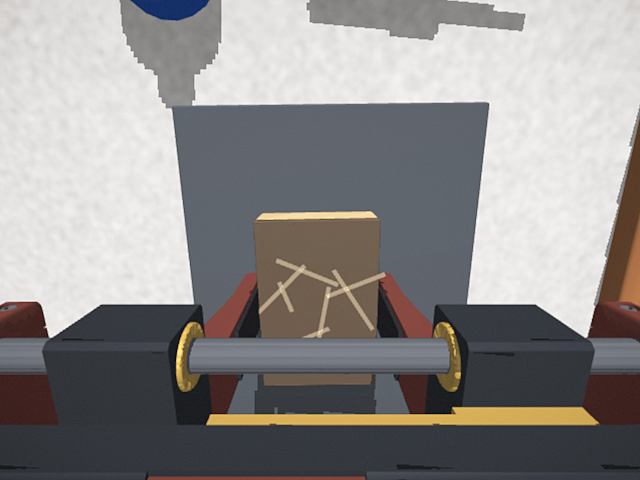

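>>> arm_command(
  hand=[40,40,40,40,40,40],
  delta_pos=[
    [0.019,0.031,0.05],
    [0.019,0.031,0.1],
    [0.019,0.031,0.14],
    [0.019,0.031,0.165],
    [0.019,0.031,0.165],
    [0.019,0.031,0.165],
  ],
  yaw=[-0.002,-0.002,-0.002,-0.002,-0.002,-0.002],
)

```text
clock: 24.4
ee_pos: [0.4615, -0.0882, 0.0459]
eef_rot: [0.999, 0.047, -0.0, -0.0]
ft_force: [1.2, -0.8, -0.9]
gripper_width: 0.636
```

>>> arm_command(
  hand=[40,40,40],
  delta_pos=[
    [0,0,0.01],
    [0,0,0.02],
    [0,0,0.02],
  ],
  yaw=[0,0,0],
)

```text
clock: 24.7
ee_pos: [0.4619, -0.0883, 0.0432]
eef_rot: [0.999, 0.047, 0.0, 0.0]
ft_force: [0.1, 1.3, -0.1]
gripper_width: 0.638
```

Run:
```python
from h import *
sync()
im,d,c=cap('wrist');sync();top('wrist','block1',c,d,.05,.2)
```

```text
t 24.7 tcp [ 0.4619 -0.0883  0.0432] yaw 5.39 F [ 0.1  1.3 -0.1] w 56.1
t 24.75 tcp [ 0.4619 -0.0883  0.0432] yaw 5.4 F [-0.4  0.2 -0.2] w 55.8
wrist block1 p0.95 [319. 279.] z 0.0609 [array([463.4, -87.2]), array([59.6, 84.9]), np.float64(6.3)]
```

>>> arm_command(
  hand=[82,82,82,82,82,82,82,82],
  delta_pos=[
    [0,0,0],
    [0,0,0],
    [0,0,0],
    [0,0,-0.2],
    [0,0,-0.4],
    [0,0,-0.6],
    [0,0,-0.8],
    [0,0,-0.8],
  ],
  yaw=[0,0,0,0,0,0,0,0],
)

```text
clock: 25.6
ee_pos: [0.4642, -0.0886, 0.1667]
eef_rot: [0.999, 0.047, 0.004, 0.0]
ft_force: [-0.1, -0.1, -0.1]
gripper_width: 0.822
```

Run:
```python
from h import *
im,d,c=cap('wrist','w13.png');sync();top('wrist','block1',c,d,.05,.2)
for cam in('wrist','scene','side'):
    slabfit((cam,))
plan(.464,.317,.16,7.2)
```

```text
t 25.65 tcp [ 0.463  -0.0884  0.1647] yaw 5.39 F [ 0.  -0.5  0.1] w 72.0
wrist block1 p0.65 [315. 238.] z 0.0608 [array([460.8, -87.3]), array([59.6, 84.3]), np.float64(6.5)]
wrist slab tilt xy [-0.0002  0.0046] n 30918 z med 0.0378 toprect [array([460.8, -85.2]), array([170.4, 199.7]), np.float64(5.4)]
scene slab tilt xy [0.0006 0.0015] n 2048 z med 0.0372 toprect [array([460.9, -90.4]), array([173.7, 201.1]), np.float64(5.2)]
side slab tilt xy [-0.0003  0.0061] n 1727 z med 0.0372 toprect [array([459.4, -81.7]), array([172.6, 205.4]), np.float64(5.7)]
plan: dpos [ 0.261 -2.69   0.031] yaw -0.01 rows>=8.1
```

View pics/w13.png

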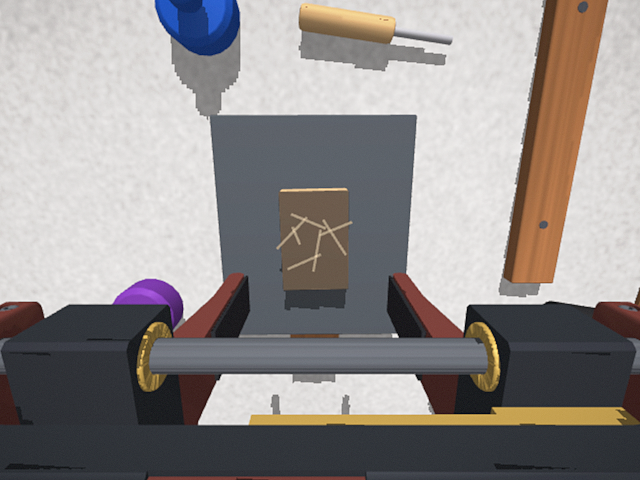

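Block1 sits at the slab's middle (315,238), and the slab is still level. Next is block3.

```bash
python3 - <<'E'
import re
s=open('h.py').read()
s=s.replace("np.median(t[:,2]).round(4),rect(t))","np.median(t[:,2]).round(4),rect(t),'rob',rob(t))")
s+='''
def rob(t):
    "robust centre: project on rect axes (long axis near y), trimmed extents"
    best=None
    for a in np.radians(np.arange(-6,18,.25)):
        ex=np.array([np.cos(a),np.sin(a)]);ey=np.array([-np.sin(a),np.cos(a)])
        u=t[:,:2]@ex;v=t[:,:2]@ey
        U=np.percentile(u,[.7,99.3]);V=np.percentile(v,[.7,99.3]);A=(U[1]-U[0])*(V[1]-V[0])
        if best is None or A<best[0]: best=(A,(U.mean()*ex+V.mean()*ey)*1000,np.degrees(a),(U[1]-U[0])*1000,(V[1]-V[0])*1000)
    return best[1].round(1),round(best[2],1),round(best[3],1),round(best[4],1)
'''
open('h.py','w').write(s)
E
python3 - <<'E'
from h import *
im,d,c=cap('wrist');top('wrist','block1',c,d,.05,.2)
E
```

```text
wrist block1 p0.97 [321. 236.] z 0.0607 [array([460.8, -87.3]), array([60.1, 84.3]), np.float64(6.3)] rob (array([461.6, -86.8]), np.float64(6.2), np.float64(55.0), np.float64(83.0))
```

>>> arm_command(
  hand=[82,82,82,82],
  delta_pos=[
    [0.02,-0.3,0],
    [0.05,-0.6,0],
    [0.08,-0.9,0],
    [0.08,-0.9,0],
  ],
  yaw=[0,0,0,0],
)

```text
clock: 26.5
ee_pos: [0.4609, 0.0536, 0.1632]
eef_rot: [0.999, 0.052, 0.0, -0.001]
ft_force: [1.0, -0.2, 0.1]
gripper_width: 0.82
```

>>> arm_command(
  hand=[82,82,82,82],
  delta_pos=[
    [0.02,-0.3,0],
    [0.05,-0.6,0],
    [0.08,-0.9,0],
    [0.08,-0.9,0],
  ],
  yaw=[0,0,0,-0.01],
)

```text
clock: 26.9
ee_pos: [0.4597, 0.1892, 0.1632]
eef_rot: [0.998, 0.067, 0.0, -0.002]
ft_force: [0.2, 0.1, -0.3]
gripper_width: 0.822
```

>>> arm_command(
  hand=[82,82,82,82,82,82],
  delta_pos=[
    [0.02,-0.3,0],
    [0.05,-0.6,0],
    [0.1,-0.85,0.2],
    [0.1,-0.85,0.35],
    [0.1,-0.85,0.35],
    [0.1,-0.85,0.35],
  ],
  yaw=[0,0,0,0,0,0],
)

```text
clock: 27.5
ee_pos: [0.4593, 0.3093, 0.1103]
eef_rot: [0.998, 0.062, -0.001, 0.001]
ft_force: [-0.0, -0.2, 0.3]
gripper_width: 0.817
```

Run:
```python
from h import *
im,d,c=cap('wrist','w14.png');sync();top('wrist','block1',c,d,.026,.033);plan(.464,.318,.0115,7.2)
```

```text
t 27.55 tcp [0.4599 0.3096 0.1112] yaw 7.08 F [ 0.3 -0.4  0.6] w 72.4
wrist block1 p0.63 [327. 234.] z 0.0292 [array([463.7, 318.6]), array([56.2, 84.5]), np.float64(7.2)] rob (array([463.7, 318.9]), np.float64(7.5), np.float64(54.9), np.float64(82.7))
wrist block1 p0.57 [460. 234.] z 0.0292 [array([569.5, 334.6]), array([56.9, 84.2]), np.float64(5.7)] rob (array([569. , 334.8]), np.float64(5.2), np.float64(55.2), np.float64(82.6))
plan: dpos [ 0.034 -0.052  0.665] yaw -0.0006 rows>=2.0
```

View pics/w14.png

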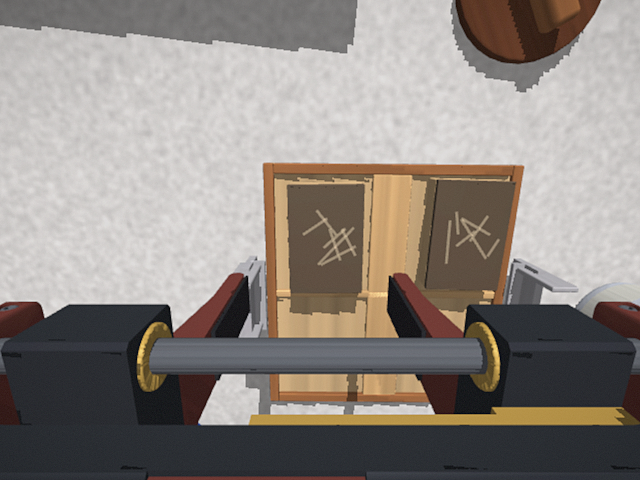

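I'll check that the left bracket's cheek clears the left finger.

Run:
```python
from h import *
z=np.load('/tmp/wrist.npz');W=cloud(z['d'],z)
b=W[240:330,225:270].reshape(-1,3);b=b[(b[:,2]>.045)&(b[:,2]<.065)];print(len(b),b.min(0),b.max(0))
b=W[250:330,490:600].reshape(-1,3);b=b[(b[:,2]>.045)&(b[:,2]<.065)];print(len(b),b.min(0),b.max(0))
plan(.464,.321,.0115,7.2)
```

```text
53 [0.41173797 0.28622548 0.04542854] [0.41539825 0.29024621 0.05958045]
377 [0.61898351 0.30939075 0.04521583] [0.63727926 0.31528789 0.06058672]
plan: dpos [ 0.036 -0.072  0.665] yaw -0.0006 rows>=2.0
```

>>> arm_command(
  hand=[82,82,82,82,40,40,40,40],
  delta_pos=[
    [0.036,-0.072,0.2],
    [0.036,-0.072,0.4],
    [0.036,-0.072,0.6],
    [0.036,-0.072,0.662],
    [0.036,-0.072,0.662],
    [0.036,-0.072,0.662],
    [0.036,-0.072,0.662],
    [0.036,-0.072,0.662],
  ],
  yaw=[0,0,0,0,0,0,0,0],
  squeeze=35,
)

```text
clock: 28.4
ee_pos: [0.4641, 0.3227, 0.0127]
eef_rot: [0.998, 0.062, 0.001, -0.0]
ft_force: [0.3, -1.6, 7.3]
gripper_width: 0.628
```

>>> arm_command(
  hand=[40,40,40,40,40,40,40,40],
  delta_pos=[
    [0,0,0],
    [0,0,0],
    [0,0,-0.05],
    [0,0,-0.25],
    [0,0,-0.5],
    [0,0,-0.75],
    [0,0,-0.9],
    [0,0,-0.9],
  ],
  yaw=[0,0,0,0,0,0,0,0],
)

```text
clock: 29.2
ee_pos: [0.4648, 0.3241, 0.1503]
eef_rot: [0.998, 0.063, 0.003, -0.002]
ft_force: [0.8, 1.1, -1.4]
gripper_width: 0.635
```

Run:
```python
from h import *
im,d,c=cap('wrist','w15.png');sync();top('wrist','block1',c,d,.1,.2);plan(.4616,-.0868+.002,.147,6.2)
```

```text
t 29.25 tcp [0.4637 0.3231 0.148 ] yaw 7.2 F [ 0.3 -0.2 -1.8] w 55.9
wrist block1 p0.87 [316. 283.] z 0.1667 [array([465.1, 319.8]), array([56.1, 85.3]), np.float64(7.1)] rob (array([465.1, 320.6]), np.float64(7.0), np.float64(54.5), np.float64(83.1))
plan: dpos [-0.355  2.696  0.007] yaw 0.0056 rows>=8.2
```

View pics/w15.png

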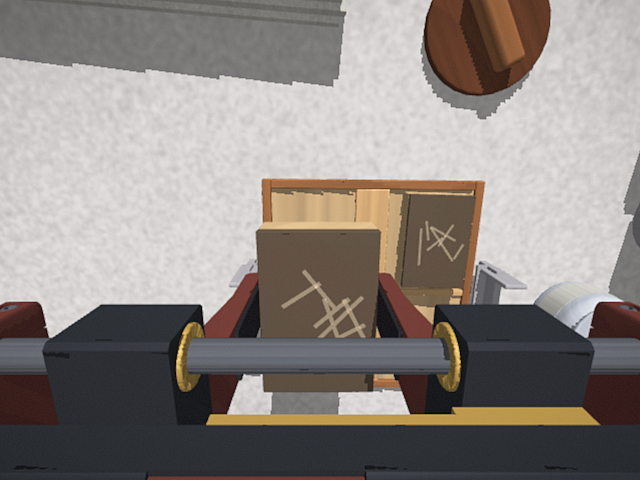

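Block3 is held: top at TCP+18.7 mm, offset about -3 mm in y from the TCP. I'll carry it to above the pile.

Run:
```python
from h import *
plan(.4618,-.0838,.148,5.4)
```

```text
plan: dpos [-0.353  2.69  -0.   ] yaw 0.01 rows>=8.1
```

>>> arm_command(
  hand=[40,40,40,40,40],
  delta_pos=[
    [-0.03,0.2,0],
    [-0.06,0.42,0],
    [-0.08,0.64,0],
    [-0.1,0.86,0],
    [-0.12,0.92,0],
  ],
  yaw=[0,0,0,0,0],
)

```text
clock: 29.8
ee_pos: [0.4614, 0.1786, 0.1443]
eef_rot: [0.998, 0.06, -0.002, 0.002]
ft_force: [0.8, -0.6, -1.0]
gripper_width: 0.638
```

>>> arm_command(
  hand=[40,40,40,40,40],
  delta_pos=[
    [-0.03,0.2,0],
    [-0.06,0.42,0],
    [-0.08,0.64,0],
    [-0.1,0.86,0],
    [-0.12,0.92,0],
  ],
  yaw=[0,0,0,0,0],
)

```text
clock: 30.3
ee_pos: [0.4609, 0.041, 0.145]
eef_rot: [0.998, 0.061, -0.001, 0.001]
ft_force: [0.6, 1.3, -0.5]
gripper_width: 0.636
```

>>> arm_command(
  hand=[40,40,40,40,40,40,40],
  delta_pos=[
    [-0.03,0.2,0],
    [-0.06,0.42,0],
    [-0.08,0.64,0],
    [-0.113,0.85,0],
    [-0.113,0.85,0],
    [-0.113,0.85,0],
    [-0.113,0.85,0],
  ],
  yaw=[0,0.005,0.01,0.01,0.01,0.01,0.01],
)

```text
clock: 31.0
ee_pos: [0.461, -0.0827, 0.1457]
eef_rot: [0.999, 0.048, -0.0, -0.0]
ft_force: [0.7, 0.4, -1.3]
gripper_width: 0.633
```

Run:
```python
from h import *
im,d,c=cap('wrist','w16.png');sync();top('wrist','block1',c,d,.1,.2);plan(.4618,-.0838,.067,5.4)
```

```text
t 31.05 tcp [ 0.4611 -0.0827  0.1459] yaw 5.55 F [-0.6  0.9 -0.6] w 56.1
wrist block1 p0.61 [318. 283.] z 0.1622 [array([461.3, -86.9]), array([56.2, 85.5]), np.float64(5.6)] rob (array([461.3, -86.3]), np.float64(5.5), np.float64(54.8), np.float64(83.5))
plan: dpos [0.004 0.008 0.526] yaw 0.0008 rows>=1.6
```

>>> arm_command(
  hand=[40,40,40,40,40,40],
  delta_pos=[
    [0.004,0,0.15],
    [0.004,0,0.3],
    [0.004,0,0.42],
    [0.004,0,0.49],
    [0.004,0,0.515],
    [0.004,0,0.515],
  ],
  yaw=[0,0,0,0,0,0],
)

```text
clock: 31.7
ee_pos: [0.4617, -0.0839, 0.0689]
eef_rot: [0.999, 0.047, -0.0, -0.0]
ft_force: [1.1, 0.0, -0.1]
gripper_width: 0.634
```

Run:
```python
from h import *
im,d,c=cap('wrist','w16.png');sync();top('wrist','block1',c,d,.07,.2)
```

```text
t 31.75 tcp [ 0.4621 -0.0841  0.0694] yaw 5.43 F [-0.3  0.1 -0.8] w 56.1
wrist block1 p0.98 [316. 286.] z 0.0854 [array([462.1, -88.1]), array([56.2, 85. ]), np.float64(5.3)] rob (array([462. , -87.5]), np.float64(5.2), np.float64(54.8), np.float64(83.3))
```

View pics/w16.png

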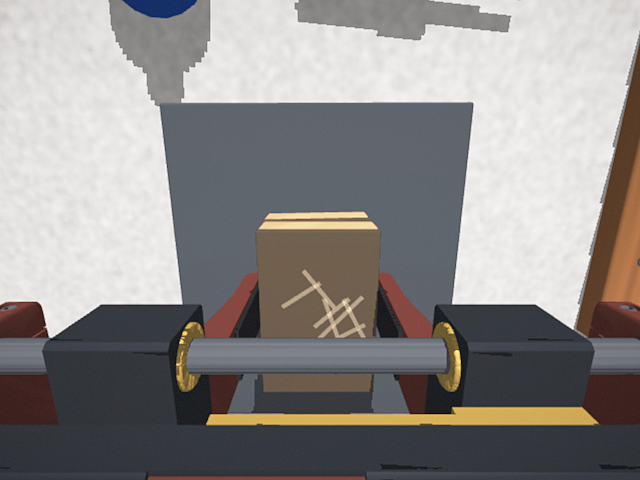

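Block3 is directly above block1, about 1.5 mm up. I'll lower and release.

>>> arm_command(
  hand=[40,40,82,82,82,82,82,82],
  delta_pos=[
    [0,0,0.012],
    [0,0,0.012],
    [0,0,0.012],
    [0,0,0.012],
    [0,0,0.012],
    [0,0,-0.15],
    [0,0,-0.4],
    [0,0,-0.6],
  ],
  yaw=[0,0,0,0,0,0,0,0],
)

```text
clock: 32.6
ee_pos: [0.4617, -0.0844, 0.1605]
eef_rot: [0.999, 0.047, 0.0, -0.0]
ft_force: [0.4, -0.1, 0.1]
gripper_width: 0.82
```

Run:
```python
from h import *
im,d,c=cap('wrist','w17.png');sync();top('wrist','block1',c,d,.07,.2)
slabfit(('scene','wrist'))
for cam in('scene','side'):
    im,d,c=cap(cam,cam+'8.png');cv2.imwrite('pics/%s8c.png'%cam,cv2.resize(im[170:310,210:430],None,fx=3,fy=3));top(cam,'block1',c,d,.07,.2)
sync();plan(.5695,.338,.1,5.4)
```

```text
t 32.65 tcp [ 0.4645 -0.0847  0.1648] yaw 5.38 F [1.8 0.2 1.8] w 72.2
wrist block1 p0.58 [319. 252.] z 0.0838 [array([462.1, -88.1]), array([56.1, 83.9]), np.float64(5.4)] rob (array([462.2, -87.7]), np.float64(5.8), np.float64(54.7), np.float64(82.8))
scene slab tilt xy [-0.0004  0.0036] n 1906 z med 0.037 toprect [array([460. , -90.1]), array([172.3, 201.1]), np.float64(5.8)]
wrist slab tilt xy [-0.0002  0.0047] n 28617 z med 0.0379 toprect [array([460.7, -82.9]), array([170.5, 194.6]), np.float64(5.2)]
scene block1 p0.82 [286. 241.] z 0.0827 [array([466.1, -92.6]), array([71. , 84.7]), np.float64(6.3)] rob (array([461.6, -93.5]), np.float64(6.0), np.float64(57.4), np.float64(83.1))
side block1 p0.83 [360. 229.] z 0.0826 [array([460.6, -86.6]), array([59.1, 89.9]), np.float64(5.1)] rob (array([460. , -85.4]), np.float64(6.0), np.float64(56.5), np.float64(85.8))
t 33.1 tcp [ 0.4611 -0.0843  0.1581] yaw 5.4 F [0.3 0.7 0.1] w 72.1
plan: dpos [ 0.985 -2.735  0.387] yaw 0.0 rows>=8.8
```

View pics/w17.png

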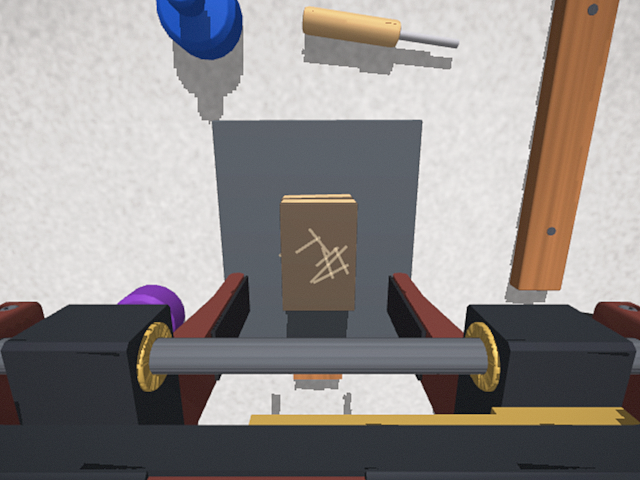

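View pics/side8c.png

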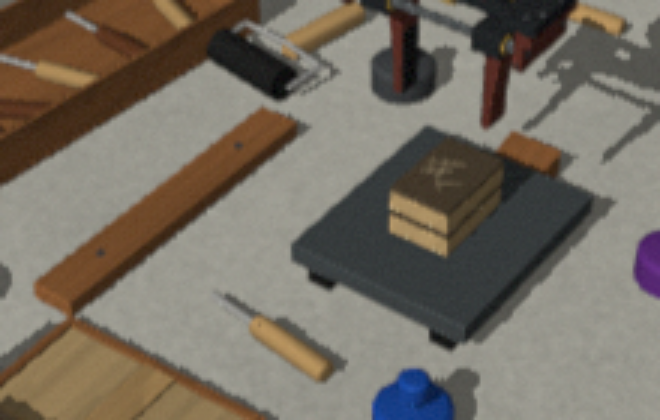

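The two blocks are squarely stacked. Next is block4.

>>> arm_command(
  hand=[82,82,82,82],
  delta_pos=[
    [0.1,-0.3,0],
    [0.2,-0.6,0],
    [0.33,-0.92,0],
    [0.33,-0.92,0],
  ],
  yaw=[0,0,0,0],
)

```text
clock: 33.5
ee_pos: [0.4991, 0.0651, 0.1589]
eef_rot: [0.999, 0.052, 0.001, -0.002]
ft_force: [-0.0, -0.3, 0.3]
gripper_width: 0.818
```

>>> arm_command(
  hand=[82,82,82,82],
  delta_pos=[
    [0.1,-0.3,0],
    [0.2,-0.6,0],
    [0.33,-0.92,0],
    [0.33,-0.92,0],
  ],
  yaw=[0,0,0,0],
)

```text
clock: 33.9
ee_pos: [0.5344, 0.2074, 0.1586]
eef_rot: [0.999, 0.051, 0.0, -0.002]
ft_force: [-0.0, 0.5, -0.9]
gripper_width: 0.817
```

>>> arm_command(
  hand=[82,82,82,82,82,82],
  delta_pos=[
    [0.1,-0.3,0],
    [0.2,-0.6,0.1],
    [0.33,-0.9,0.25],
    [0.33,-0.9,0.38],
    [0.33,-0.9,0.38],
    [0.33,-0.9,0.38],
  ],
  yaw=[0,0,0,0,0,0],
)

```text
clock: 34.5
ee_pos: [0.5708, 0.3368, 0.1014]
eef_rot: [0.999, 0.047, -0.001, 0.001]
ft_force: [0.3, -0.8, 0.2]
gripper_width: 0.817
```

Run:
```python
from h import *
im,d,c=cap('wrist','w18.png');sync();top('wrist','block1',c,d,.026,.033);plan(.5695,.338,.0115,5.4)
```

```text
t 34.55 tcp [0.5714 0.3369 0.1024] yaw 5.29 F [-0.4 -0.2  0.3] w 71.9
wrist block1 p0.79 [313. 252.] z 0.0292 [array([569.5, 335. ]), array([56. , 83.8]), np.float64(5.5)] rob (array([569.4, 335.4]), np.float64(6.8), np.float64(54.6), np.float64(82.3))
plan: dpos [-0.012 -0.009  0.606] yaw -0.0006 rows>=1.8
```

View pics/w18.png

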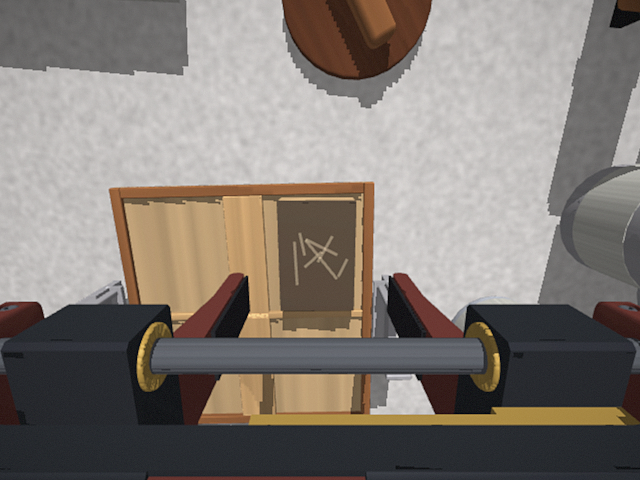

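>>> arm_command(
  hand=[82,82,82,82,40,40,40,40],
  delta_pos=[
    [-0.012,-0.012,0.2],
    [-0.012,-0.012,0.4],
    [-0.012,-0.012,0.55],
    [-0.012,-0.012,0.596],
    [-0.012,-0.012,0.596],
    [-0.012,-0.012,0.596],
    [-0.012,-0.012,0.596],
    [-0.012,-0.012,0.596],
  ],
  yaw=[0,0,0,0,0,0,0,0],
  squeeze=35,
)

```text
clock: 35.4
ee_pos: [0.5701, 0.3408, 0.0145]
eef_rot: [0.999, 0.047, 0.001, -0.001]
ft_force: [0.2, -1.7, 7.2]
gripper_width: 0.637
```

>>> arm_command(
  hand=[40,40,40,40,40,40,40,40],
  delta_pos=[
    [0,0,0],
    [0,0,0],
    [0,0,-0.05],
    [0,0,-0.25],
    [0,0,-0.5],
    [0,0,-0.75],
    [0,0,-0.98],
    [0,0,-0.98],
  ],
  yaw=[0,0,0,0,0,0,0,0],
)

```text
clock: 36.2
ee_pos: [0.5716, 0.3425, 0.166]
eef_rot: [0.999, 0.047, 0.004, -0.003]
ft_force: [-0.7, -0.0, -0.5]
gripper_width: 0.635
```

Run:
```python
from h import *
im,d,c=cap('wrist','w19.png');sync();top('wrist','block1',c,d,.1,.2);plan(.462,-.0838,.16,5.4)
```

```text
t 36.25 tcp [0.5702 0.3415 0.163 ] yaw 5.4 F [ 0.   1.  -1.4] w 55.6
wrist block1 p0.94 [316. 290.] z 0.1806 [array([571.9, 336.3]), array([56.5, 85.1]), np.float64(5.2)] rob (array([571.9, 336.9]), np.float64(5.0), np.float64(54.8), np.float64(83.4))
plan: dpos [-0.985  2.755  0.02 ] yaw -0.0 rows>=8.8
```

View pics/w19.png

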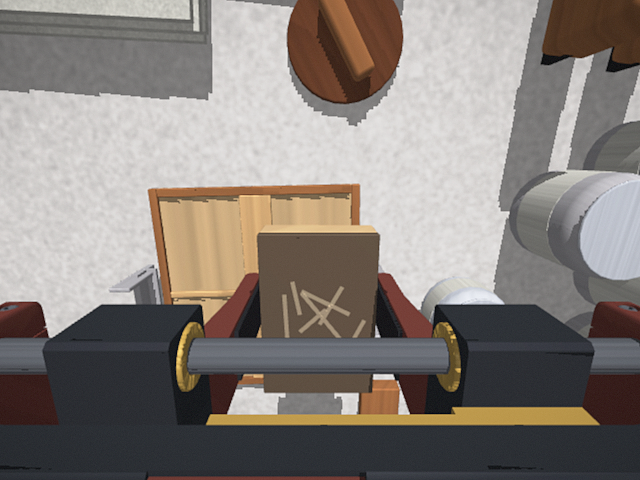

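>>> arm_command(
  hand=[40,40,40,40,40],
  delta_pos=[
    [-0.08,0.22,0],
    [-0.16,0.44,0],
    [-0.24,0.66,0],
    [-0.33,0.92,0],
    [-0.33,0.92,0],
  ],
  yaw=[0,0,0,0,0],
)

```text
clock: 36.8
ee_pos: [0.5306, 0.1908, 0.1575]
eef_rot: [0.999, 0.044, -0.002, 0.003]
ft_force: [0.6, -0.2, -0.3]
gripper_width: 0.635
```

>>> arm_command(
  hand=[40,40,40,40,40],
  delta_pos=[
    [-0.08,0.22,0],
    [-0.16,0.44,0],
    [-0.24,0.66,0],
    [-0.33,0.92,0],
    [-0.33,0.92,0],
  ],
  yaw=[0,0,0,0,0],
)

```text
clock: 37.3
ee_pos: [0.4938, 0.0504, 0.158]
eef_rot: [0.999, 0.044, -0.002, 0.002]
ft_force: [0.6, 0.3, -0.9]
gripper_width: 0.637
```

>>> arm_command(
  hand=[40,40,40,40,40,40,40],
  delta_pos=[
    [-0.08,0.22,0],
    [-0.16,0.44,0],
    [-0.24,0.66,0],
    [-0.325,0.9,0],
    [-0.325,0.9,0],
    [-0.325,0.9,0],
    [-0.325,0.9,0],
  ],
  yaw=[0,0,0,0,0,0,0],
)

```text
clock: 38.0
ee_pos: [0.4607, -0.081, 0.1591]
eef_rot: [0.999, 0.048, -0.0, -0.0]
ft_force: [-0.4, -0.0, -1.1]
gripper_width: 0.633
```

Run:
```python
from h import *
im,d,c=cap('wrist','w20.png');sync();top('wrist','block1',c,d,.1,.2);plan(.462,-.0822,.0925,5.4)
```

```text
t 38.05 tcp [ 0.4608 -0.0809  0.1592] yaw 5.55 F [-0.5 -0.2 -1.3] w 55.7
wrist block1 p0.61 [317. 290.] z 0.1738 [array([461.3, -87.1]), array([56.1, 85.2]), np.float64(5.4)] rob (array([461.2, -86.5]), np.float64(5.5), np.float64(54.8), np.float64(83.3))
plan: dpos [0.007 0.009 0.445] yaw 0.0008 rows>=1.3
```

>>> arm_command(
  hand=[40,40,40,40,40,40],
  delta_pos=[
    [0.006,0.006,0.15],
    [0.006,0.006,0.3],
    [0.006,0.006,0.38],
    [0.006,0.006,0.43],
    [0.006,0.006,0.43],
    [0.006,0.006,0.43],
  ],
  yaw=[0,0,0,0,0,0],
)

```text
clock: 38.7
ee_pos: [0.462, -0.0833, 0.0956]
eef_rot: [0.999, 0.047, 0.0, 0.0]
ft_force: [0.2, 0.3, -0.4]
gripper_width: 0.632
```

Run:
```python
from h import *
im,d,c=cap('wrist','w21.png');sync();top('wrist','block1',c,d,.09,.2)
```

```text
t 38.75 tcp [ 0.4621 -0.0834  0.0958] yaw 5.4 F [-0.6 -0.  -1.6] w 55.9
wrist block1 p0.57 [315. 290.] z 0.1103 [array([463.1, -89.4]), array([57.5, 85. ]), np.float64(5.3)] rob (array([462.4, -88.8]), np.float64(5.5), np.float64(54.9), np.float64(83.4))
```

View pics/w21.png

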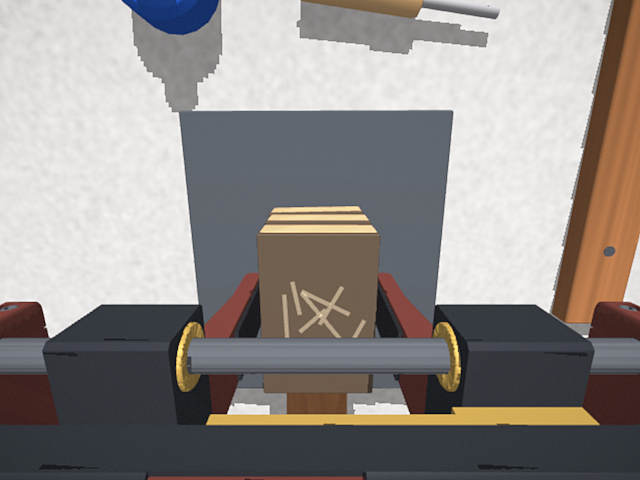

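About 3 mm more to go. I'll nudge +1 mm in y, lower and release.

>>> arm_command(
  hand=[40,40,40,82,82,82,82,82],
  delta_pos=[
    [0,-0.008,0.01],
    [0,-0.008,0.022],
    [0,-0.008,0.022],
    [0,-0.008,0.022],
    [0,-0.008,0.022],
    [0,-0.008,0.022],
    [0,-0.008,-0.15],
    [0,-0.008,-0.4],
  ],
  yaw=[0,0,0,0,0,0,0,0],
)

```text
clock: 39.6
ee_pos: [0.4596, -0.0821, 0.1542]
eef_rot: [0.999, 0.047, -0.002, -0.0]
ft_force: [1.3, -0.7, -0.4]
gripper_width: 0.821
```

>>> arm_command(
  hand=[82,82,82],
  delta_pos=[
    [0,0,-0.25],
    [0,0,-0.4],
    [0,0,-0.4],
  ],
  yaw=[0,0,0],
)

```text
clock: 39.9
ee_pos: [0.4634, -0.0825, 0.2183]
eef_rot: [0.999, 0.047, 0.003, 0.0]
ft_force: [0.2, 0.0, 0.6]
gripper_width: 0.821
```

Run:
```python
from h import *
im,d,c=cap('wrist','w22.png');sync();top('wrist','block1',c,d,.09,.2)
slabfit(('scene','wrist','side'))
for cam in('scene','side'):
    im,d,c=cap(cam,cam+'9.png');top(cam,'block1',c,d,.09,.2);
    cv2.imwrite('pics/%s9c.png'%cam,cv2.resize(im[170:310,210:430],None,fx=3,fy=3));seg(cam,'bar',c,d,1);top(cam,'weight',c,d,.045,.062);seg(cam,'wedge',c,d,1)
```

```text
t 39.95 tcp [ 0.4622 -0.0824  0.2163] yaw 5.39 F [ 0.7 -0.8 -0.7] w 72.5
wrist block1 p0.61 [311. 246.] z 0.1067 [array([462.1, -87.9]), array([56.2, 84. ]), np.float64(5.2)] rob (array([461.9, -87.5]), np.float64(4.5), np.float64(55.0), np.float64(83.0))
scene slab tilt xy [0.0021 0.0021] n 1906 z med 0.0371 toprect [array([459.7, -90.2]), array([173.7, 201.6]), np.float64(5.2)]
wrist slab tilt xy [-0.0011  0.0042] n 5907 z med 0.1068 toprect [array([462. , -87.9]), array([56.1, 83.7]), np.float64(5.3)]
side slab tilt xy [-0.0016  0.0043] n 1721 z med 0.0372 toprect [array([459.2, -81.8]), array([173.2, 207.9]), np.float64(6.1)]
scene block1 p0.82 [286. 232.] z 0.1057 [array([460.7, -92.9]), array([60.3, 85.3]), np.float64(5.4)] rob (array([461.6, -93. ]), np.float64(5.2), np.float64(57.2), np.float64(83.6))
scene bar p0.83 uv [370. 297.] n 1762 med [0.6715 0.0119 0.0174] z5-95 [0.0136 0.0174 0.0209] rect mm [array([669.2,  22.1]), array([ 41.8, 293.5]), np.float64(5.1)]
scene weight p0.97 [224. 224.] z 0.0568 [array([ 300.8, -191.9]), array([22.4, 24.7]), np.float64(11.2)] rob (arr
[... 1741 characters left out ...]
] z 0.055 [array([ 445.2, -504.9]), array([23.2, 23.7]), np.float64(12.0)] rob (array([ 445.3, -505.2]), np.float64(12.0), np.float64(23.0), np.float64(23.0))
side weight p0.67 [233. 324.] z 0.0533 [array([518.5, 276.7]), array([243.1,  57.3]), np.float64(6.8)] rob (array([519.1, 276.4]), np.float64(6.8), np.float64(240.9), np.float64(56.5))
side weight p0.53 [423. 156.] z 0.0552 [array([ 582.6, -551.4]), array([27.7, 22.9]), np.float64(67.1)] rob (array([ 584.3, -552.8]), np.float64(6.2), np.float64(21.4), np.float64(30.1))
side wedge p0.52 uv [386. 221.] n 126 med [ 0.4663 -0.2173  0.023 ] z5-95 [0.018  0.023  0.0275] rect mm [array([ 470.7, -217.7]), array([27. , 49.2]), np.float64(85.7)]
```

View pics/w22.png

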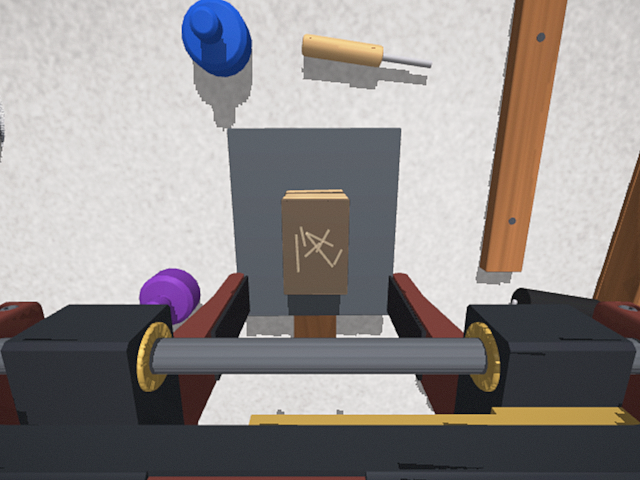

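View pics/side9c.png

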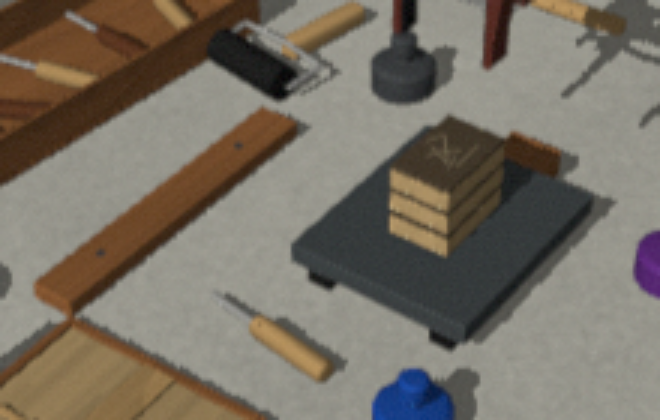

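View pics/scene9.png

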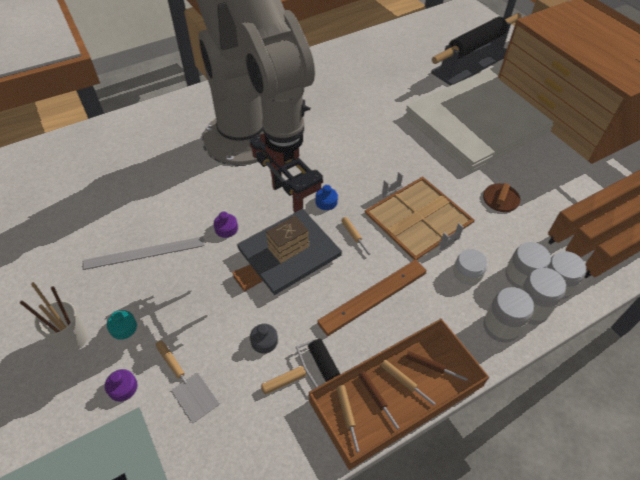

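All three blocks are squarely piled at (0.462,-0.0875) with the top at 0.107. The carrier is empty, and the slab is level to 0.004. The iron weight is the dark grey one at (264,338) in the scene view, as the enlarged crop confirmed. I'll go and look at it from above.

Run:
```python
from h import *
plan(.64,-.28,.18,5.4)
```

```text
plan: dpos [1.056 1.423 0.242] yaw -0.0 rows>=5.4
```

>>> arm_command(
  hand=[55,55,55,55],
  delta_pos=[
    [0.25,0.25,0],
    [0.5,0.5,0],
    [0.75,0.75,0],
    [0.9,0.9,0],
  ],
  yaw=[0,0,0,0],
)

```text
clock: 41.2
ee_pos: [0.6101, -0.206, 0.215]
eef_rot: [0.999, 0.047, 0.0, 0.0]
ft_force: [0.7, -0.2, 0.8]
gripper_width: 0.554
```

>>> arm_command(
  hand=[55,55,55,55,55],
  delta_pos=[
    [0.1,0.25,0.1],
    [0.156,0.523,0.242],
    [0.156,0.523,0.242],
    [0.156,0.523,0.242],
    [0.156,0.523,0.242],
  ],
  yaw=[0,0,0,0,0],
)

```text
clock: 41.7
ee_pos: [0.6395, -0.2785, 0.1792]
eef_rot: [0.999, 0.048, 0.0, -0.0]
ft_force: [0.3, -0.1, 0.5]
gripper_width: 0.547
```

Run:
```python
from h import *
im,d,c=cap('wrist','w23.png');sync();top('wrist','weight',c,d,.05,.065)
```

```text
t 41.75 tcp [ 0.6397 -0.2781  0.1797] yaw 5.51 F [-0.  -0.   0.6] w 48.4
wrist weight p0.62 [320. 198.] z 0.0585 [array([ 640.2, -246.1]), array([24., 24.]), np.float64(5.4)] rob (array([ 640.2, -246.2]), np.float64(-4.0), np.float64(23.3), np.float64(23.3))
```

View pics/w23.png

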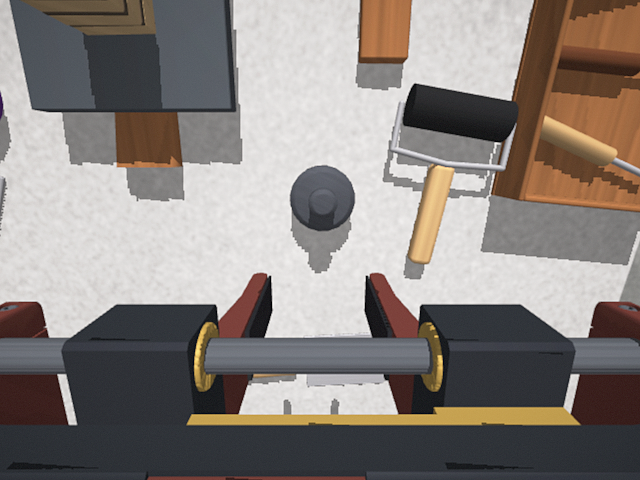

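The dark iron weight is at (322,198), with its knob top at (0.640,-0.246,0.0585). I'll grip the knob with the tips just above the body.

Run:
```python
from h import *
plan(.6402,-.2462,.1,5.4)
plan(.6402,-.2462,.034,5.4)
```

```text
plan: dpos [ 0.024 -0.212  0.531] yaw 0.0006 rows>=1.7
plan: dpos [ 0.024 -0.212  0.971] yaw 0.0006 rows>=3.0
```

>>> arm_command(
  hand=[55,55,55,55,55,55,55,55],
  delta_pos=[
    [0.024,-0.212,0.1],
    [0.024,-0.212,0.3],
    [0.024,-0.212,0.5],
    [0.024,-0.212,0.7],
    [0.024,-0.212,0.85],
    [0.024,-0.212,0.96],
    [0.024,-0.212,0.96],
    [0.024,-0.212,0.96],
  ],
  yaw=[0,0,0,0,0,0,0,0],
)

```text
clock: 42.6
ee_pos: [0.6404, -0.2476, 0.0358]
eef_rot: [0.999, 0.047, 0.001, 0.0]
ft_force: [-0.4, -0.0, 0.2]
gripper_width: 0.55
```

Run:
```python
from h import *
sync();im,d,c=cap('wrist','w24.png');top('wrist','weight',c,d,.05,.065)
```

```text
t 42.6 tcp [ 0.6404 -0.2476  0.0358] yaw 5.43 F [-0.4 -0.   0.2] w 48.4
wrist weight p0.94 [316. 280.] z 0.0585 [array([ 640.4, -246.3]), array([24.5, 24.8]), np.float64(15.9)] rob (array([ 640.3, -245.8]), np.float64(-1.8), np.float64(23.3), np.float64(23.2))
```

View pics/w24.png

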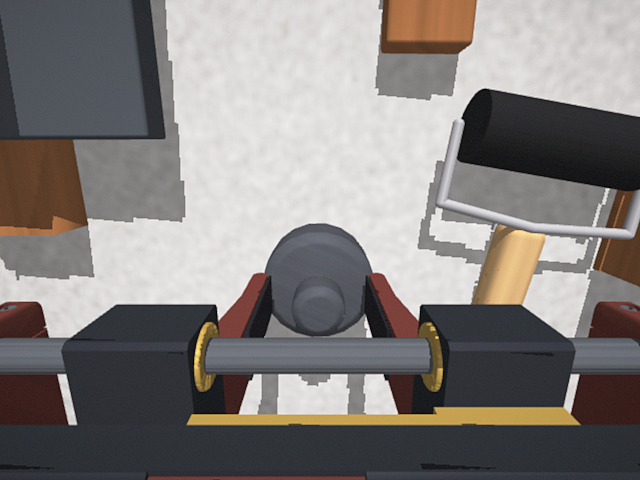

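>>> arm_command(
  hand=[55,10,10,10,10,10,10,10],
  delta_pos=[
    [0,-0.01,0],
    [0,-0.01,0],
    [0,-0.01,0],
    [0,-0.01,0],
    [0,-0.01,0],
    [0,-0.01,0],
    [0,-0.01,0],
    [0,-0.01,0],
  ],
  yaw=[0,0,0,0,0,0,0,0],
  squeeze=55,
)

```text
clock: 43.5
ee_pos: [0.6403, -0.2464, 0.0351]
eef_rot: [0.999, 0.047, 0.001, 0.0]
ft_force: [3.4, -1.0, -0.8]
gripper_width: 0.269
```

>>> arm_command(
  hand=[10,10,10,10,10,10,10,10],
  delta_pos=[
    [0,0,-0.02],
    [0,0,-0.06],
    [0,0,-0.2],
    [0,0,-0.4],
    [0,0,-0.6],
    [0,0,-0.8],
    [0,0,-1.0],
    [0,0,-1.0],
  ],
  yaw=[0,0,0,0,0,0,0,0],
)

```text
clock: 44.3
ee_pos: [0.6413, -0.2473, 0.1891]
eef_rot: [0.999, 0.047, 0.003, 0.001]
ft_force: [1.5, -1.2, -6.0]
gripper_width: 0.267
```

Run:
```python
from h import *
sync();im,d,c=cap('wrist','w25.png');top('wrist','weight',c,d,.15,.25);im,d,c=cap('side','side10.png')
cv2.imwrite('pics/side10c.png',cv2.resize(im[100:260,240:440],None,fx=3,fy=3))
plan(.462,-.0877,.186,5.4)
```

```text
t 44.3 tcp [ 0.6413 -0.2473  0.1891] yaw 5.37 F [ 1.5 -1.2 -6. ] w 23.5
wrist weight p0.96 [319. 273.] z 0.1849 [array([ 642.5, -245.9]), array([57.4, 60.4]), np.float64(43.4)] rob (array([ 641.4, -245.2]), np.float64(17.2), np.float64(56.8), np.float64(56.5))
plan: dpos [-1.09  -1.171  0.021] yaw -0.0001 rows>=4.8
```

View pics/w25.png

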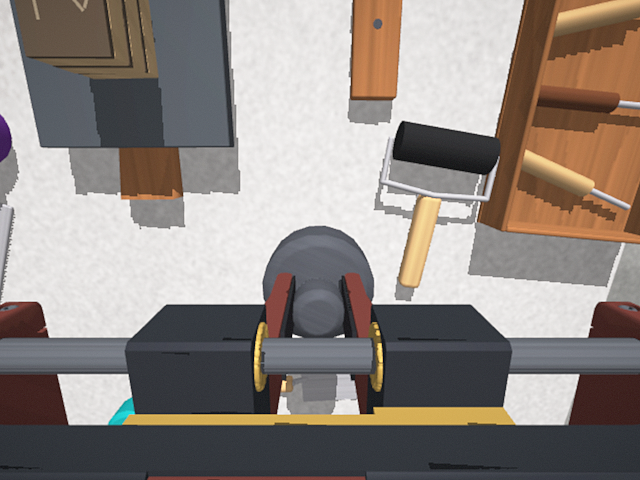

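View pics/side10c.png

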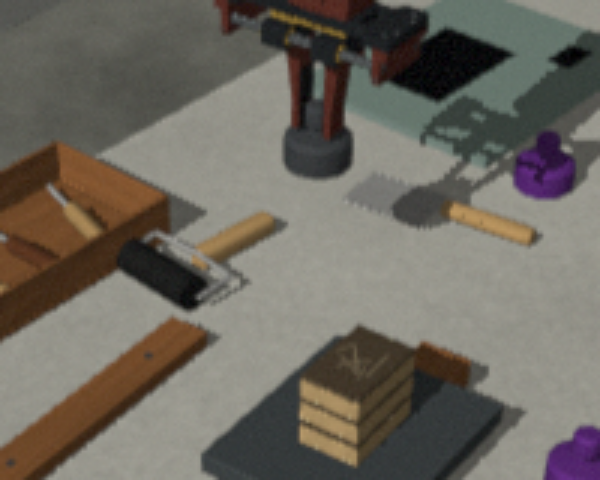

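The weight hangs upright with its base at about 0.155, clear of the pile top at 0.107. I'll carry it over.

>>> arm_command(
  hand=[10,10,10,10,10,10,10],
  delta_pos=[
    [-0.1,-0.1,0],
    [-0.2,-0.22,0],
    [-0.32,-0.34,0],
    [-0.43,-0.46,0],
    [-0.54,-0.58,0],
    [-0.54,-0.58,0],
    [-0.54,-0.58,0],
  ],
  yaw=[0,0,0,0,0,0,0],
)

```text
clock: 45.15
ee_pos: [0.5494, -0.1669, 0.1831]
eef_rot: [0.999, 0.047, -0.002, -0.0]
ft_force: [1.1, 0.5, -6.2]
gripper_width: 0.265
```

>>> arm_command(
  hand=[10,10,10,10,10,10,10],
  delta_pos=[
    [-0.1,-0.1,0],
    [-0.2,-0.22,0],
    [-0.32,-0.34,0],
    [-0.43,-0.46,0],
    [-0.55,-0.59,0],
    [-0.55,-0.59,0],
    [-0.55,-0.59,0],
  ],
  yaw=[0,0,0,0,0,0,0],
)

```text
clock: 45.85
ee_pos: [0.4605, -0.0874, 0.1844]
eef_rot: [0.999, 0.047, -0.0, 0.0]
ft_force: [0.7, -0.3, -7.2]
gripper_width: 0.27
```

Run:
```python
from h import *
im,d,c=cap('wrist','w26.png');sync();top('wrist','weight',c,d,.15,.25);plan(.462,-.0882,.145,5.4)
im,d,c=cap('side','side11.png')
cv2.imwrite('pics/side11c.png',cv2.resize(im[100:300,260:460],None,fx=3,fy=3))
```

```text
t 45.9 tcp [ 0.461  -0.0878  0.1846] yaw 5.36 F [ 0.3  0.4 -6.7] w 23.5
wrist weight p0.64 [316. 272.] z 0.1804 [array([461.3, -85.9]), array([57.9, 60.1]), np.float64(41.4)] rob (array([460.3, -85. ]), np.float64(17.2), np.float64(57.2), np.float64(56.0))
plan: dpos [0.006 0.003 0.264] yaw -0.0002 rows>=0.8
```

View pics/side11c.png

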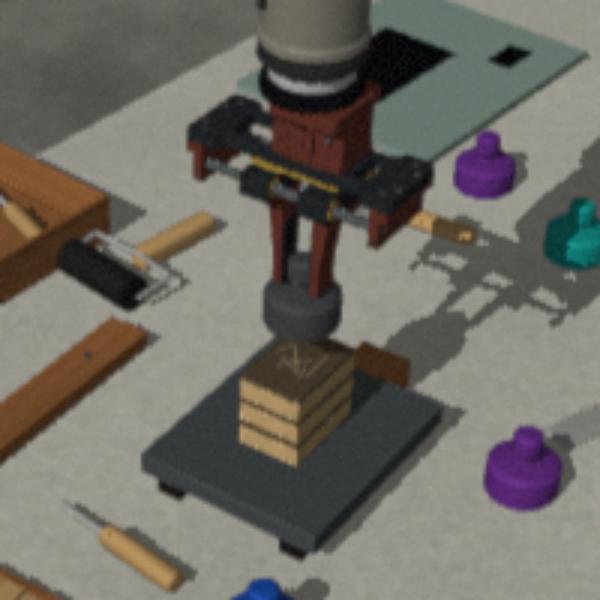

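View pics/w26.png

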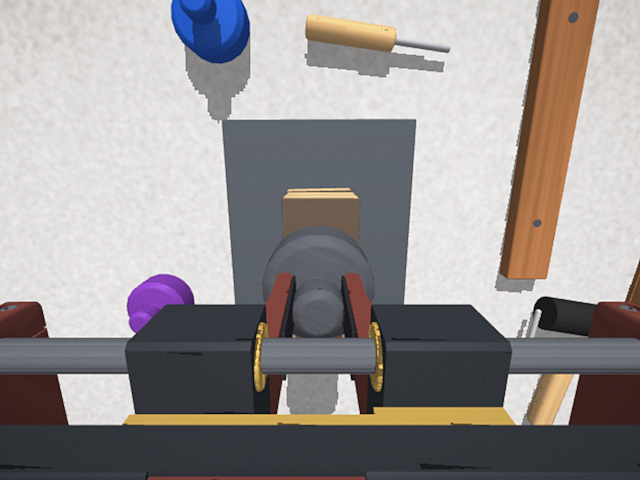

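>>> arm_command(
  hand=[10,10,10,10,10,10],
  delta_pos=[
    [0.006,0.003,0.08],
    [0.006,0.003,0.16],
    [0.006,0.003,0.23],
    [0.006,0.003,0.262],
    [0.006,0.003,0.262],
    [0.006,0.003,0.262],
  ],
  yaw=[0,0,0,0,0,0],
)

```text
clock: 46.6
ee_pos: [0.4613, -0.0874, 0.1455]
eef_rot: [0.999, 0.047, -0.0, -0.0]
ft_force: [1.0, -0.7, -6.8]
gripper_width: 0.269
```

>>> arm_command(
  hand=[10,10,10],
  delta_pos=[
    [0,0,0.008],
    [0,0,0.016],
    [0,0,0.016],
  ],
  yaw=[0,0,0],
)

```text
clock: 46.9
ee_pos: [0.4613, -0.0874, 0.1432]
eef_rot: [0.999, 0.047, 0.0, 0.0]
ft_force: [-0.6, -0.3, -6.5]
gripper_width: 0.267
```

Run:
```python
from h import *
im,d,c=cap('wrist','w27.png');sync();top('wrist','weight',c,d,.13,.25)
```

```text
t 46.95 tcp [ 0.4613 -0.0874  0.1433] yaw 5.4 F [ 0.4 -0.2 -6.9] w 23.6
wrist weight p0.58 [316. 272.] z 0.1394 [array([461.9, -85.6]), array([57.6, 59.4]), np.float64(41.4)] rob (array([461.1, -85.4]), np.float64(17.8), np.float64(57.4), np.float64(56.0))
```

>>> arm_command(
  hand=[10,10,10],
  delta_pos=[
    [0,0.005,0.008],
    [0,0.005,0.016],
    [0,0.005,0.016],
  ],
  yaw=[0,0,0],
)

```text
clock: 47.3
ee_pos: [0.4617, -0.0885, 0.1415]
eef_rot: [0.999, 0.047, 0.0, 0.0]
ft_force: [-2.6, -1.4, 3.9]
gripper_width: 0.275
```

Contact: the load has gone from -6.9 to +3.9 N. I'll release.

>>> arm_command(
  hand=[50,50,50,50,50],
  delta_pos=[
    [0,0,-0.004],
    [0,0,-0.004],
    [0,0,-0.004],
    [0,0,-0.004],
    [0,0,-0.004],
  ],
  yaw=[0,0,0,0,0],
)

```text
clock: 47.8
ee_pos: [0.4614, -0.0881, 0.1414]
eef_rot: [0.999, 0.047, 0.0, -0.0]
ft_force: [-0.3, -0.6, 0.4]
gripper_width: 0.502
```

>>> arm_command(
  hand=[50,50,50,50,50],
  delta_pos=[
    [0,0,-0.1],
    [0,0,-0.25],
    [0,0,-0.45],
    [0,0,-0.6],
    [0,0,-0.6],
  ],
  yaw=[0,0,0,0,0],
)

```text
clock: 48.3
ee_pos: [0.4633, -0.0883, 0.2342]
eef_rot: [0.999, 0.047, 0.003, 0.0]
ft_force: [-0.1, 0.1, -0.8]
gripper_width: 0.5
```

Run:
```python
from h import *
im,d,c=cap('wrist','w28.png');sync();top('wrist','weight',c,d,.155,.175);top('wrist','block1',c,d,.09,.115)
slabfit(('scene','side'))
for cam in('scene','side'):
    im,d,c=cap(cam,cam+'12.png');top(cam,'weight',c,d,.155,.175);seg(cam,'bar',c,d,1)
cv2.imwrite('pics/side12c.png',cv2.resize(im[100:300,260:460],None,fx=3,fy=3))
```

```text
t 48.35 tcp [ 0.4622 -0.0882  0.2324] yaw 5.4 F [-0.5 -0.3  0.2] w 43.6
wrist weight p0.78 [313. 241.] z 0.165 [array([461.5, -88.5]), array([24.2, 24.4]), np.float64(5.7)] rob (array([461.4, -88.2]), np.float64(14.8), np.float64(23.4), np.float64(23.4))
wrist block1 p0.58 [316. 198.] z 0.1067 [array([462. , -88.3]), array([56. , 84.8]), np.float64(5.3)] rob (array([462.2, -87.9]), np.float64(5.2), np.float64(54.9), np.float64(83.8))
scene slab tilt xy [0.0009 0.0015] n 1767 z med 0.0371 toprect [array([461.8, -89.9]), array([170.2, 201.2]), np.float64(5.4)]
side slab tilt xy [-0.0019  0.0045] n 1588 z med 0.0372 toprect [array([459.3, -83. ]), array([171.8, 205.9]), np.float64(4.9)]
scene weight p0.62 [286. 226.] z 0.1634 [array([461.7, -92.5]), array([23.1, 25.5]), np.float64(17.5)] rob (array([462.8, -93.1]), np.float64(8.0), np.float64(22.4), np.float64(24.0))
scene bar p0.92 uv [371. 298.] n 1783 med [0.6718 0.0159 0.0173] z5-95 [0.0132 0.0173 0.021 ] rect mm [array([669.4,  22.7]), array([ 40.6, 296.6]), np.float64(5.0)]
side weight p0.56 [357. 211.] z 0.1633 [array([459.2, -85.8]), array([21.3, 26. ]), np.float64(39.2)] rob (array([459.5, -85.4]), np.float64(-6.0), np.float64(22.9), np.float64(24.0))
side bar p0.88 uv [264. 242.] n 1397 med [0.6613 0.0523 0.0169] z5-95 [0.0083 0.0169 0.0205] rect mm [array([665.6,  33.3]), array([ 45.4, 299.9]), np.float64(5.2)]
```

View pics/w28.png

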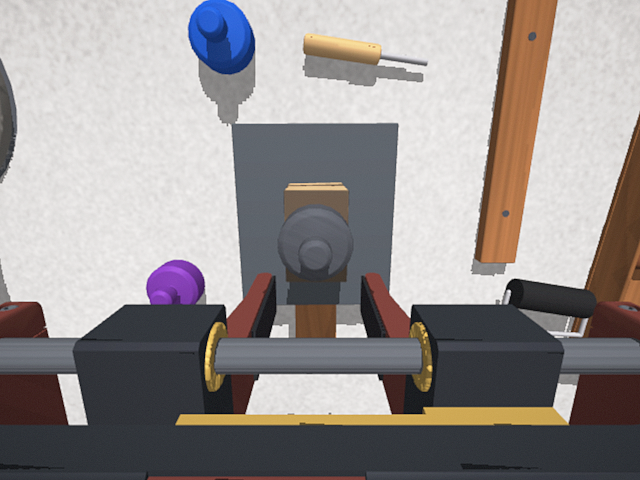

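View pics/side12c.png

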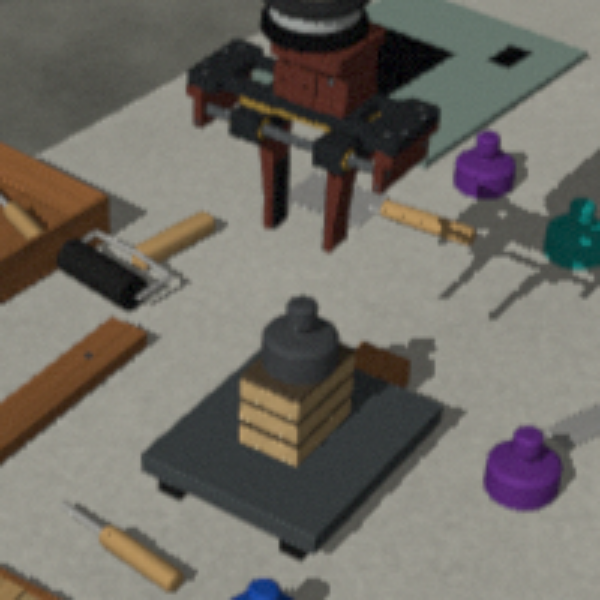

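The weight stands upright on the pile, within 1 mm of its centre. Now the bar.

Run:
```python
from h import *
plan(.668,.0,.20,5.2)
```

```text
plan: dpos [ 1.421 -0.456  0.216] yaw 0.0011 rows>=4.5
```

>>> arm_command(
  hand=[70,70,70,70],
  delta_pos=[
    [0.25,-0.05,0],
    [0.5,-0.1,0],
    [0.7,-0.2,0],
    [0.7,-0.2,0],
  ],
  yaw=[0,0,0,0],
)

```text
clock: 49.35
ee_pos: [0.5661, -0.045, 0.231]
eef_rot: [0.999, 0.049, 0.001, -0.001]
ft_force: [-1.2, 0.5, -0.6]
gripper_width: 0.701
```

>>> arm_command(
  hand=[70,70,70,70,70,70],
  delta_pos=[
    [0.25,-0.1,0],
    [0.5,-0.2,0.1],
    [0.72,-0.256,0.216],
    [0.72,-0.256,0.216],
    [0.72,-0.256,0.216],
    [0.72,-0.256,0.216],
  ],
  yaw=[0,0,0,0,0,0],
)

```text
clock: 49.95
ee_pos: [0.6661, -0.0014, 0.1996]
eef_rot: [0.999, 0.046, 0.0, 0.0]
ft_force: [-0.5, -0.9, 0.2]
gripper_width: 0.701
```

Run:
```python
from h import *
im,d,c=cap('wrist','w29.png');sync();top('wrist','bar',c,d,.012,.024)
```

```text
t 50.0 tcp [ 0.6662 -0.0014  0.2   ] yaw 5.32 F [ 0.1  0.3 -0.2] w 61.6
wrist bar p0.57 [324. 170.] z 0.0181 [array([669. ,  29.3]), array([ 42.1, 299.8]), np.float64(4.9)] rob (array([669. ,  29.7]), np.float64(5.0), np.float64(41.2), np.float64(293.8))
```

View pics/w29.png

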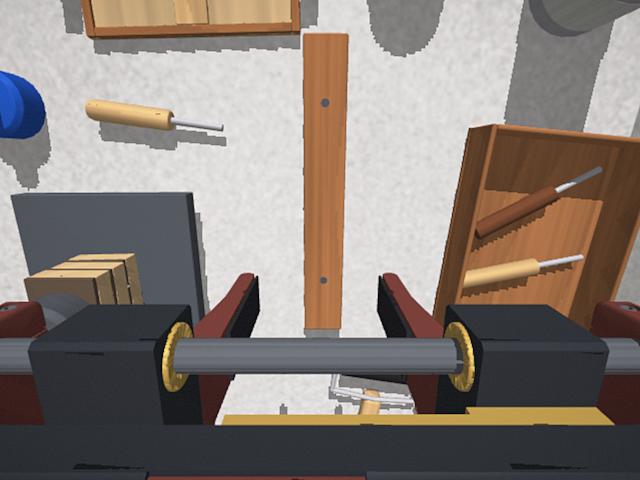

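Run:
```python
from h import *
plan(.669,.0295,.06,5.1)
plan(.669,.0295,.0035,5.1)
```

```text
plan: dpos [ 0.038 -0.203  0.933] yaw 0.0012 rows>=2.9
plan: dpos [ 0.038 -0.203  1.31 ] yaw 0.0012 rows>=4.0
```

>>> arm_command(
  hand=[70,70,70,70,70],
  delta_pos=[
    [0.038,-0.203,0.25],
    [0.038,-0.203,0.5],
    [0.038,-0.203,0.75],
    [0.038,-0.203,0.93],
    [0.038,-0.203,0.93],
  ],
  yaw=[0.001,0.001,0.001,0.001,0.001],
)

```text
clock: 50.55
ee_pos: [0.6664, 0.0299, 0.0564]
eef_rot: [0.999, 0.045, -0.003, 0.0]
ft_force: [-0.3, -0.5, -0.3]
gripper_width: 0.703
```

Run:
```python
from h import *
sync();plan(.669,.0295,.0035,5.0)
```

```text
t 50.55 tcp [0.6664 0.0299 0.0564] yaw 5.19 F [-0.3 -0.5 -0.3] w 61.9
plan: dpos [0.017 0.004 0.352] yaw 0.0011 rows>=1.1
```

>>> arm_command(
  hand=[70,70,70,70,30,30,30,30],
  delta_pos=[
    [0,0,0.15],
    [0,0,0.3],
    [0,0,0.37],
    [0,0,0.37],
    [0,0,0.37],
    [0,0,0.37],
    [0,0,0.37],
    [0,0,0.37],
  ],
  yaw=[0,0,0,0,0,0,0,0],
  squeeze=45,
)

```text
clock: 51.35
ee_pos: [0.6703, 0.0308, 0.0053]
eef_rot: [0.999, 0.045, 0.001, -0.0]
ft_force: [-1.9, -0.1, 6.6]
gripper_width: 0.476
```

>>> arm_command(
  hand=[30,30,30,30,30,30,30,30],
  delta_pos=[
    [0,0,0],
    [0,0,0],
    [0,0,-0.05],
    [0,0,-0.2],
    [0,0,-0.4],
    [0,0,-0.6],
    [0,0,-0.8],
    [0,0,-0.8],
  ],
  yaw=[0,0,0,0,0,0,0,0],
)

```text
clock: 52.15
ee_pos: [0.6728, 0.0311, 0.129]
eef_rot: [0.999, 0.045, 0.004, -0.0]
ft_force: [-0.1, -0.0, -2.1]
gripper_width: 0.477
```

Run:
```python
from h import *
im,d,c=cap('wrist','w30.png');sync();top('wrist','bar',c,d,.1,.2)
for cam in('scene','side'):
    im,d,c=cap(cam,cam+'13.png');seg(cam,'bar',c,d,1)
```

```text
t 52.2 tcp [0.6712 0.031  0.1263] yaw 5.22 F [ 0.9  0.2 -2.3] w 41.6
wrist bar p0.94 [319. 174.] z 0.1419 [array([669.7,  63.7]), array([ 42.3, 192.7]), np.float64(5.0)] rob (array([669.7,  64.6]), np.float64(5.0), np.float64(41.1), np.float64(188.3))
scene bar p0.57 uv [358. 281.] n 1354 med [ 0.6756 -0.0365  0.1363] z5-95 [0.1324 0.1363 0.1392] rect mm [array([670.8,  21.9]), array([ 40.5, 294.9]), np.float64(5.2)]
side bar p0.64 uv [249. 212.] n 1077 med [0.6553 0.0909 0.1337] z5-95 [0.1228 0.1337 0.137 ] rect mm [array([665.1,  32.2]), array([ 45.1, 299.2]), np.float64(4.8)]
```

View pics/side13.png

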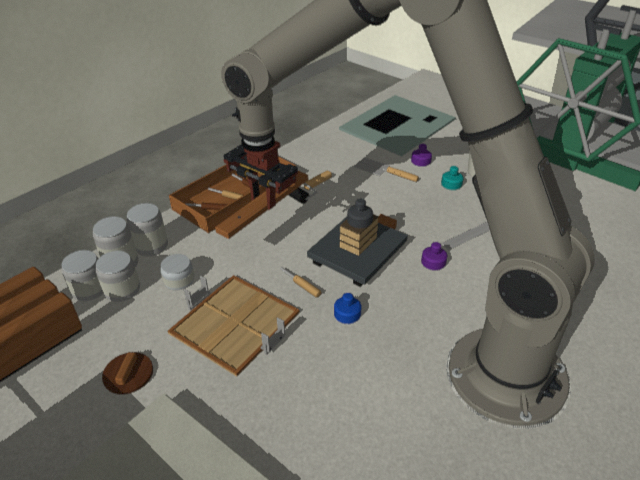

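The bar is held level; the side view shows the empty carrier at (235,325) and the pile with the weight intact at (358,230). I'll carry the bar back, turning it +91°.

Run:
```python
from h import *
sync();plan(.521,.2745,.2,5.2)
# carrier brackets from side/scene depth
for cam in('scene','side'):
    z=np.load('/tmp/%s.npz'%cam);W=cloud(z['d'],z).reshape(-1,3)
    for cx,cy in((.409,.262),(.632,.288)):
        b=W[(abs(W[:,0]-cx)<.03)&(abs(W[:,1]-cy)<.05)&(W[:,2]>.04)&(W[:,2]<.065)]
        if len(b): print(cam,len(b),b.min(0).round(4),b.max(0).round(4))
```

```text
t 52.45 tcp [0.6685 0.0307 0.1221] yaw 5.23 F [ 0.1  0.  -1.5] w 42.0
plan: dpos [-0.831 -1.708 -0.52 ] yaw 0.0002 rows>=5.9
scene 82 [0.6178 0.2528 0.0402] [0.6427 0.3125 0.0622]
side 108 [0.3958 0.2342 0.0403] [0.4198 0.2916 0.0614]
side 86 [0.6172 0.2598 0.04  ] [0.6425 0.3175 0.0628]
```

>>> arm_command(
  hand=[30,30,30,30,30,30,30,30],
  delta_pos=[
    [0,0,-0.15],
    [0,0,-0.35],
    [0,0,-0.52],
    [-0.08,-0.17,-0.52],
    [-0.16,-0.34,-0.52],
    [-0.24,-0.51,-0.52],
    [-0.32,-0.68,-0.52],
    [-0.4,-0.85,-0.52],
  ],
  yaw=[0,0,0,0,-0.04,-0.08,-0.12,-0.16],
)

```text
clock: 53.25
ee_pos: [0.5971, 0.153, 0.2007]
eef_rot: [0.955, 0.295, -0.001, 0.0]
ft_force: [0.2, 0.2, -1.7]
gripper_width: 0.476
```

Run:
```python
from h import *
sync();plan(.521,.2737,.2,96.5)
```

```text
t 53.25 tcp [0.5971 0.153  0.2007] yaw 34.32 F [ 0.2  0.2 -1.7] w 41.9
plan: dpos [ 0.034 -0.951  0.004] yaw -0.3455 rows>=7.2
```

>>> arm_command(
  hand=[30,30,30,30,30,30,30,30],
  delta_pos=[
    [0,-0.1,0],
    [0,-0.25,0],
    [0.01,-0.4,0],
    [0.01,-0.55,0],
    [0.02,-0.7,0],
    [0.03,-0.85,0],
    [0.034,-0.951,0],
    [0.034,-0.951,0],
  ],
  yaw=[-0.045,-0.09,-0.135,-0.18,-0.225,-0.27,-0.315,-0.3455],
)

```text
clock: 54.05
ee_pos: [0.5205, 0.276, 0.2009]
eef_rot: [0.664, 0.748, -0.0, -0.001]
ft_force: [0.7, -0.0, -0.7]
gripper_width: 0.472
```

>>> arm_command(
  hand=[30,30,30,30,30,30],
  delta_pos=[
    [0,0,0.15],
    [0,0,0.3],
    [0,0,0.45],
    [0,0,0.6],
    [0,0,0.68],
    [0,0,0.68],
  ],
  yaw=[0,0,0,0,0,0],
)

```text
clock: 54.65
ee_pos: [0.5214, 0.2725, 0.0976]
eef_rot: [0.668, 0.744, -0.002, -0.001]
ft_force: [-0.1, 0.3, -1.7]
gripper_width: 0.473
```

Run:
```python
from h import *
im,d,c=cap('wrist','w31.png');sync();top('wrist','bar',c,d,.08,.16)
W=cloud(d,c)
for r in models.trace('wrist','carrier')[:2]: print(np.round(r['uv']),r['p'])
for cx,cy in((.409,.262),(.632,.288)):
    F=W.reshape(-1,3);b=F[(abs(F[:,0]-cx)<.03)&(abs(F[:,1]-cy)<.05)&(F[:,2]>.05)&(F[:,2]<.064)]
    if len(b): print(len(b),b.min(0).round(4),b.max(0).round(4))
im,d,c=cap('side','side14.png');seg('side','bar',c,d,1);cv2.imwrite('pics/side14c.png',cv2.resize(im[200:400,130:380],None,fx=3,fy=3))
im,d,c=cap('scene','scene14.png');seg('scene','bar',c,d,1);cv2.imwrite('pics/scene14c.png',cv2.resize(im[150:290,330:530],None,fx=3.8,fy=3.8))
```

```text
t 54.7 tcp [0.5222 0.2731 0.0991] yaw 96.21 F [ 0.4  0.6 -0.3] w 41.3
wrist bar p0.80 [320. 173.] z 0.1108 [array([490. , 269.8]), array([192.2,  42.4]), np.float64(6.0)] rob (array([489.2, 269.7]), np.float64(6.0), np.float64(188.1), np.float64(41.1))
[367. 199.] 0.97
14 [0.6199 0.3117 0.0516] [0.6263 0.3126 0.06  ]
side bar p0.88 uv [248. 303.] n 1382 med [0.4519 0.274  0.1127] z5-95 [0.1035 0.1127 0.1159] rect mm [array([523.8, 278.1]), array([300.1,  43.3]), np.float64(5.9)]
scene bar p0.74 uv [441. 205.] n 1022 med [0.5889 0.2701 0.1127] z5-95 [0.106  0.1127 0.116 ] rect mm [array([528.4, 268.1]), array([297. ,  42.9]), np.float64(5.8)]
```

View pics/w31.png

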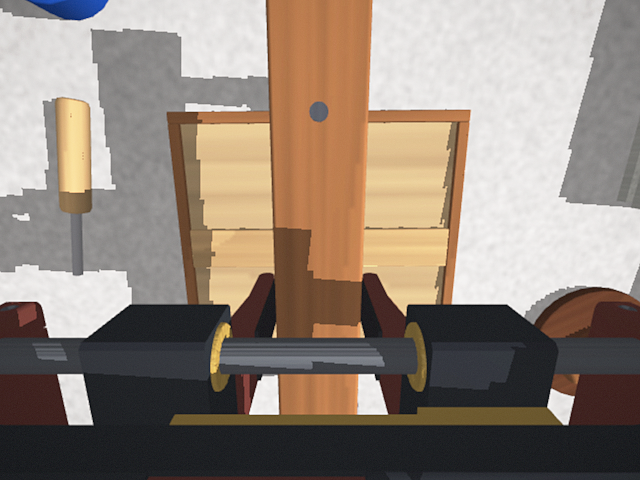

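View pics/side14c.png

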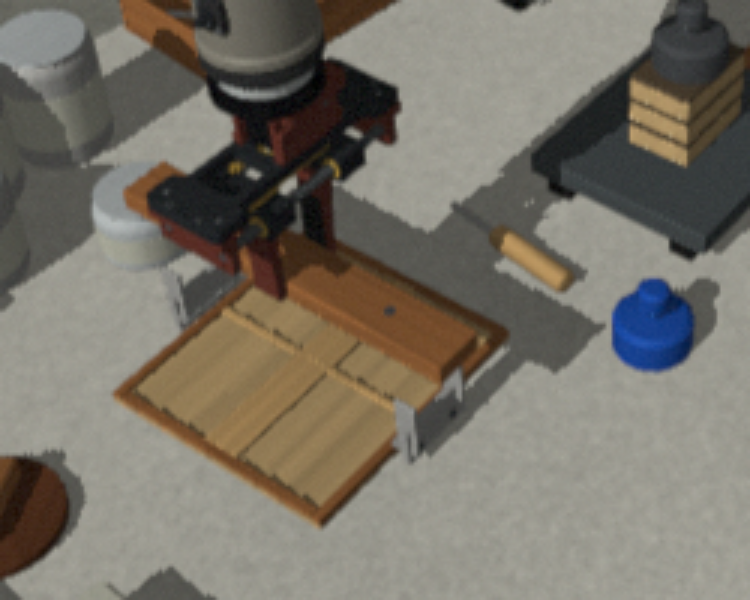

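View pics/scene14c.png

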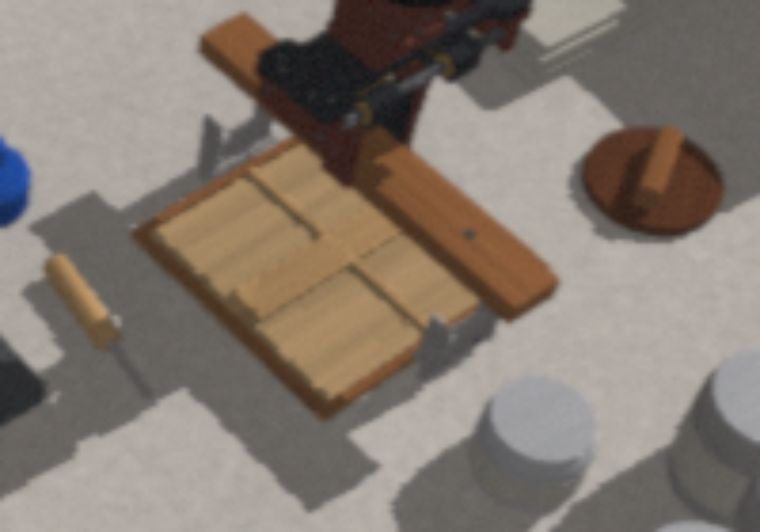

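The bar is 4 cm above the brackets and needs about +0.4° of turn and +0.5 mm in y. I'll correct that and check again before lowering.

Run:
```python
from h import *
sync();plan(.521,.2737,.075,96.6)
```

```text
t 55.0 tcp [0.5233 0.2738 0.1009] yaw 96.21 F [ 0.8 -0.3 -1.5] w 41.5
plan: dpos [ 0.001 -0.015  0.173] yaw -0.0022 rows>=0.5
```

>>> arm_command(
  hand=[30,30,30,30,30],
  delta_pos=[
    [0.002,-0.015,0.06],
    [0.002,-0.015,0.12],
    [0.002,-0.015,0.173],
    [0.002,-0.015,0.173],
    [0.002,-0.015,0.173],
  ],
  yaw=[-0.0022,-0.0022,-0.0022,-0.0022,-0.0022],
)

```text
clock: 55.5
ee_pos: [0.5203, 0.2734, 0.0735]
eef_rot: [0.665, 0.747, -0.0, -0.0]
ft_force: [-0.2, 0.9, -1.1]
gripper_width: 0.473
```

Run:
```python
from h import *
im,d,c=cap('wrist','w32.png');sync();top('wrist','bar',c,d,.07,.16)
im,d,c=cap('side','side15.png');seg('side','bar',c,d,1);cv2.imwrite('pics/side15c.png',cv2.resize(im[240:370,150:320],None,fx=4.5,fy=4.5,interpolation=cv2.INTER_CUBIC))
im,d,c=cap('scene','scene15.png');seg('scene','bar',c,d,1);cv2.imwrite('pics/scene15c.png',cv2.resize(im[165:265,370:500],None,fx=6,fy=6,interpolation=cv2.INTER_CUBIC))
sync()
```

```text
t 55.55 tcp [0.5205 0.2736 0.0739] yaw 96.61 F [ 0.6  0.3 -1. ] w 41.5
wrist bar p0.56 [319. 174.] z 0.0864 [array([488.8, 269.9]), array([192.5,  43.4]), np.float64(6.3)] rob (array([488.1, 270.3]), np.float64(6.2), np.float64(188.2), np.float64(41.1))
side bar p0.80 uv [253. 313.] n 1312 med [0.4476 0.2735 0.0862] z5-95 [0.0782 0.0862 0.0891] rect mm [array([522.2, 277.7]), array([301.5,  42.9]), np.float64(6.2)]
scene bar p0.88 uv [442. 212.] n 1067 med [0.5879 0.2701 0.0858] z5-95 [0.0777 0.0858 0.0895] rect mm [array([523.7, 268.6]), array([297.2,  43.9]), np.float64(7.0)]
t 55.8 tcp [0.5207 0.2736 0.0743] yaw 96.6 F [-0.4 -0.3 -1.6] w 41.7
```

View pics/w32.png

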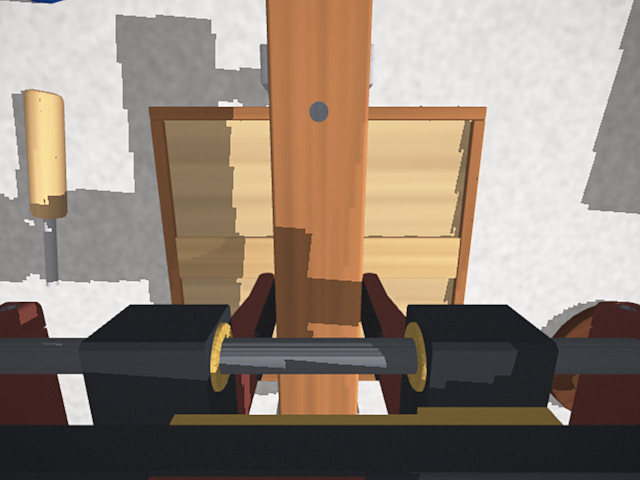

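View pics/side15c.png

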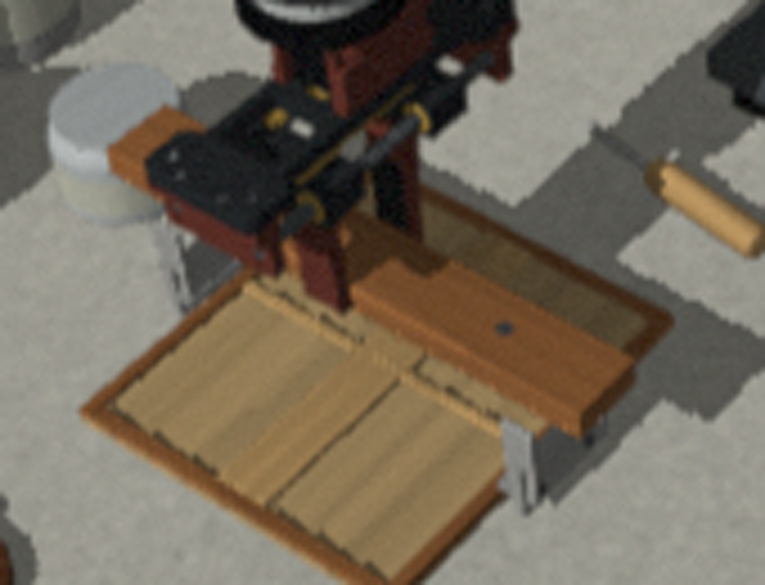

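View pics/scene15c.png

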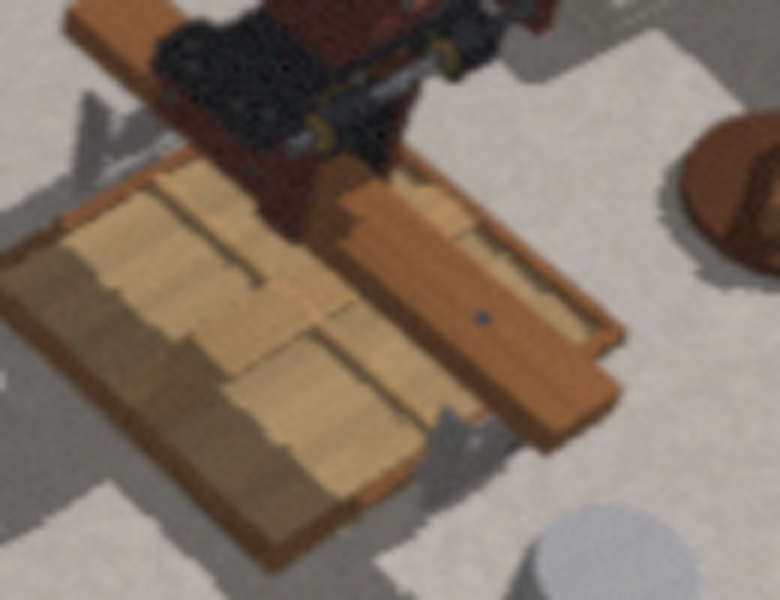

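The bracket cheeks show symmetrically on both sides of the bar at (264,65) and (373,65). I'll lower slowly while watching the force.

>>> arm_command(
  hand=[30,30,30,30,30,30],
  delta_pos=[
    [0,0,0.03],
    [0,0,0.06],
    [0,0,0.09],
    [0,0,0.12],
    [0,0,0.15],
    [0,0,0.15],
  ],
  yaw=[0,0,0,0,0,0],
)

```text
clock: 56.4
ee_pos: [0.52, 0.2732, 0.0506]
eef_rot: [0.665, 0.747, -0.001, -0.0]
ft_force: [0.2, 0.3, -1.1]
gripper_width: 0.473
```

>>> arm_command(
  hand=[30,30,30,30,30],
  delta_pos=[
    [0,0,0.02],
    [0,0,0.04],
    [0,0,0.06],
    [0,0,0.07],
    [0,0,0.07],
  ],
  yaw=[0,0,0,0,0],
)

```text
clock: 56.9
ee_pos: [0.5204, 0.2734, 0.0407]
eef_rot: [0.665, 0.747, -0.0, -0.0]
ft_force: [0.1, -0.1, -1.4]
gripper_width: 0.472
```

Run:
```python
from h import *
im,d,c=cap('wrist','w33.png');sync();top('wrist','bar',c,d,.03,.16)
```

```text
t 56.95 tcp [0.5205 0.2735 0.0409] yaw 96.61 F [-0.9  0.6 -0.6] w 42.1
wrist bar p0.77 [320. 171.] z 0.0536 [array([489.3, 268.9]), array([193.1,  47.2]), np.float64(5.7)] rob (array([488.2, 270.3]), np.float64(6.2), np.float64(188.1), np.float64(41.1))
```

2.5 mm left to the seat (top 0.0536 against 0.051).

>>> arm_command(
  hand=[30,30,30,30],
  delta_pos=[
    [0,0,0.007],
    [0,0,0.014],
    [0,0,0.02],
    [0,0,0.02],
  ],
  yaw=[0,0,0,0],
)

```text
clock: 57.4
ee_pos: [0.5206, 0.2735, 0.0382]
eef_rot: [0.665, 0.747, 0.0, 0.0]
ft_force: [-1.0, 0.0, 1.9]
gripper_width: 0.474
```

>>> arm_command(
  hand=[70,70,70,70,70,70,70,70],
  delta_pos=[
    [0,0,0],
    [0,0,0],
    [0,0,0],
    [0,0,0],
    [0,0,-0.15],
    [0,0,-0.4],
    [0,0,-0.7],
    [0,0,-1.0],
  ],
  yaw=[0,0,0,0,0,0,0,0],
)

```text
clock: 58.2
ee_pos: [0.5201, 0.2733, 0.1893]
eef_rot: [0.665, 0.747, -0.0, -0.0]
ft_force: [0.1, 0.6, -0.5]
gripper_width: 0.705
```

```bash
cat > chk.py <<'E'
from h import *
import sys
n=sys.argv[1]
def pl(p):
    A=np.c_[p[:,:2]-p[:,:2].mean(0),np.ones(len(p))];return np.linalg.lstsq(A,p[:,2],rcond=None)[0].round(4)
for cam in('wrist','scene','side'):
    im,d,c=cap(cam,cam+n+'.png')
    top(cam,'bar',c,d,.044,.058)
    W=cloud(d,c);p=[p for r,p in seg(cam,'bar',c,d,1)]
    if p: q=p[0][p[0][:,2]>.047]; print('  bar plane',pl(q), 'along bar z:',[np.median(q[abs(q[:,0]-x)<.01,2]).round(4) for x in np.arange(.39,.66,.04) if (abs(q[:,0]-x)<.01).any()])
slabfit(('scene','side'))
for cam in('scene','side'):
    z=np.load('/tmp/%s.npz'%cam)
    top(cam,'weight',z,z['d'],.155,.175);top(cam,'block1',z,z['d'],.095,.115);seg(cam,'wedge',z,z['d'],2)
sync()
E
python3 chk.py 16
```

```text
wrist bar p0.76 [318. 191.] z 0.0511 [array([523.4, 274. ]), array([299.6,  42.1]), np.float64(6.3)] rob (array([522.5, 274.1]), np.float64(6.5), np.float64(294.5), np.float64(41.2))
wrist bar p0.76 uv [318. 191.] n 12576 med [0.4806 0.27   0.0511] z5-95 [0.0499 0.0511 0.0523] rect mm [array([522.9, 275.5]), array([298.3,  45.1]), np.float64(6.4)]
  bar plane [ 0.0003 -0.0001  0.0511] along bar z: [np.float64(0.0511), np.float64(0.0511), np.float64(0.0511), np.float64(0.0512), np.float64(0.0511), np.float64(0.0511), np.float64(0.0511)]
scene bar p0.92 [423. 211.] z 0.0501 [array([522.2, 269.1]), array([301.3,  47.2]), np.float64(7.3)] rob (array([523.6, 269.4]), np.float64(6.5), np.float64(295.9), np.float64(43.6))
scene bar p0.92 uv [423. 211.] n 1335 med [0.535 0.267 0.05 ] z5-95 [0.0445 0.05   0.0537] rect mm [array([524.1, 268. ]), array([297.6,  42.3]), np.float64(6.6)]
  bar plane [0.0011 0.0012 0.0505] along bar z: [np.float64(0.0502), np.float64(0.0498), np.float64(0.0503), np.float64(0.051), np.float64(0.0507), np.float64(0.0504), np.float64(0.0512)]
side bar p0.64 [238. 311
[... 1200 characters left out ...]
1.6]), np.float64(59.3)] rob (array([458.7, -84.8]), np.float64(-6.0), np.float64(21.8), np.float64(21.3))
side block1 p0.73 [359. 228.] z 0.1046 [array([459.2, -87.2]), array([57.6, 91.3]), np.float64(2.5)] rob (array([458.4, -85.6]), np.float64(1.2), np.float64(56.1), np.float64(87.0))
side wedge p0.74 uv [388. 223.] n 116 med [ 0.4658 -0.2192  0.0232] z5-95 [0.016  0.0232 0.0269] rect mm [array([ 468.8, -216.9]), array([44.8, 26.4]), np.float64(11.0)]
side wedge p0.52 uv [305. 185.] n 501 med [ 0.7398 -0.1597  0.0227] z5-95 [0.0065 0.0227 0.0352] rect mm [array([ 729.4, -205.6]), array([161.7,  88.9]), np.float64(70.7)]
t 59.15 tcp [0.5205 0.2735 0.188 ] yaw 96.6 F [-0.4  0.5 -0.1] w 61.6
```

View pics/wrist16.png

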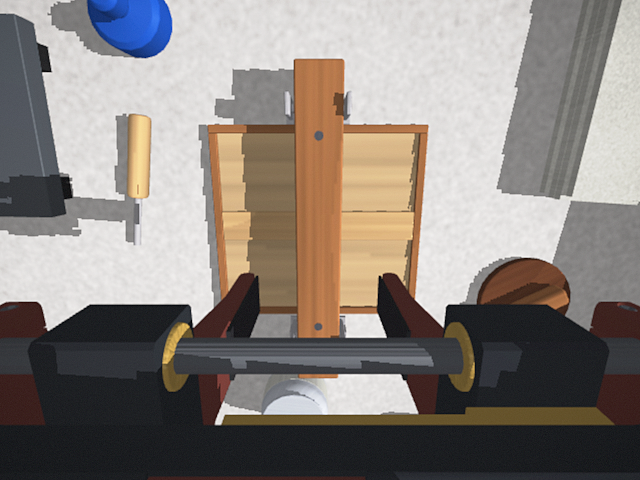

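View pics/scene16.png

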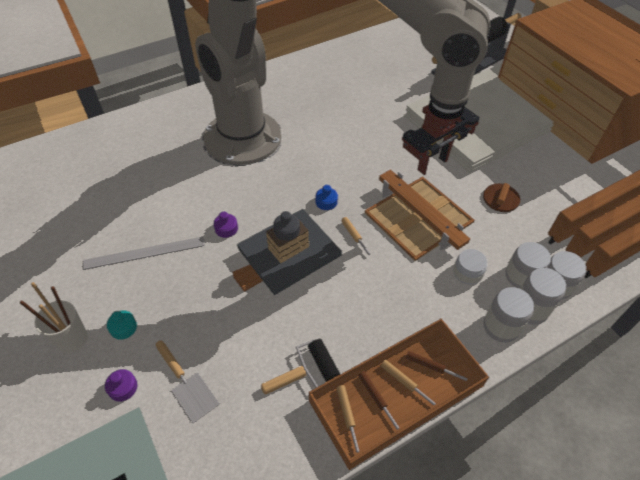

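View pics/side16.png

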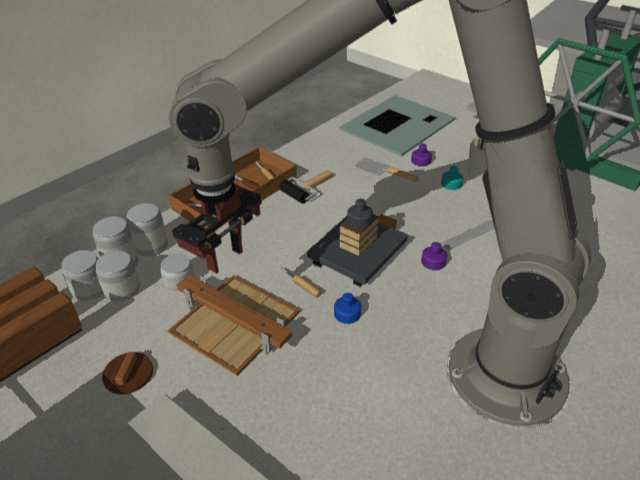

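Everything is in place: the bar top is level at 0.0511 along its length, the slab tilts about 0.004 rad, and the wedge, pile and weight haven't moved. I'll hold briefly, recheck, and hand in.

>>> arm_command(
  hand=[70,70,70,70],
  delta_pos=[
    [0,0,-0.1],
    [0,0,-0.2],
    [0,0,-0.2],
    [0,0,-0.2],
  ],
  yaw=[0,0,0,0],
)

```text
clock: 59.55
ee_pos: [0.521, 0.2737, 0.219]
eef_rot: [0.665, 0.747, 0.001, 0.0]
ft_force: [-0.5, 0.5, -0.0]
gripper_width: 0.702
```

```bash
python3 chk.py 17 && python3 -c "
from h import *
print(job_done())"
```

```text
wrist bar p0.87 [319. 192.] z 0.0511 [array([509.4, 272.5]), array([270.5,  42.1]), np.float64(6.4)] rob (array([508.9, 272.3]), np.float64(6.2), np.float64(265.3), np.float64(41.1))
wrist bar p0.87 uv [319. 192.] n 10704 med [0.4882 0.2709 0.0511] z5-95 [0.0499 0.0511 0.0523] rect mm [array([509.2, 272.5]), array([268.1,  40. ]), np.float64(6.3)]
  bar plane [ 0.0003 -0.0011  0.0511] along bar z: [np.float64(0.0511), np.float64(0.0511), np.float64(0.0511), np.float64(0.0511), np.float64(0.0511), np.float64(0.0512), np.float64(0.0511)]
scene bar p0.80 [425. 211.] z 0.0501 [array([521.6, 268.4]), array([302.1,  49.9]), np.float64(7.6)] rob (array([523.7, 269.6]), np.float64(6.5), np.float64(295.2), np.float64(43.9))
scene bar p0.80 uv [425. 211.] n 1407 med [0.54   0.2672 0.05  ] z5-95 [0.0437 0.05   0.0536] rect mm [array([523.7, 267.4]), array([298.1,  44.6]), np.float64(6.8)]
  bar plane [ 0.0003 -0.0142  0.0505] along bar z: [np.float64(0.0508), np.float64(0.0505), np.float64(0.0507), np.float64(0.0506), np.float64(0.0502), np.float64(0.0505), np.float64(0.0501)]
side bar p0.71 [2
[... 1440 characters left out ...]
9]), array([76.7, 12.9]), np.float64(88.6)]
side weight p0.82 [359. 215.] z 0.1632 [array([458.8, -85.4]), array([21.3, 21.9]), np.float64(38.3)] rob (array([458.9, -85.7]), np.float64(17.8), np.float64(21.3), np.float64(23.2))
side block1 p0.77 [354. 228.] z 0.1043 [array([460.8, -83.8]), array([58.6, 87.2]), np.float64(5.1)] rob (array([460.2, -83.5]), np.float64(4.8), np.float64(57.5), np.float64(83.6))
side wedge p0.57 uv [390. 223.] n 123 med [ 0.4655 -0.2189  0.0227] z5-95 [0.0171 0.0227 0.0272] rect mm [array([ 469.8, -217.7]), array([47.4, 31.3]), np.float64(3.2)]
t 60.5 tcp [0.5205 0.2734 0.218 ] yaw 96.61 F [-0.6 -0.1  0.9] w 61.7
the job is handed in; nothing more can be done
None
```

I did every step in order and handed the job in at about 60 s; it reports no verdict, so what follows comes from my own checks.

- **Steps:** I levelled the slab with the wedge, then lifted the keeper bar level and laid it flat on the bench. I stacked the three blocks that were there (1, 3 and 4; block2's recess was empty), stood the iron weight on the pile, and put the bar back in both brackets.
- **Slab and wedge:** the slab tilts about 0.005 rad (limit 0.014). The wedge is still under the middle of its right edge, about 80 mm in.
- **Pile:** the blocks were centred within about 1 mm of each other and 3 mm of the slab's middle. The pile top was at 0.107 m.
- **Weight:** it stands upright within about 1 mm of the pile's centre.
- **Bar:** its top is level at 0.051 m along its whole length, so it is fully down in both brackets, about 2 mm off centre.
- **Bystanders:** I did not measure them again at the end, but none looks moved in the last pictures.
- **Disagreements:** the scene and side cameras differed by up to 9 mm in y for things on the slab, so I went by the wrist camera at close range. The bar also slid a few mm down in the grip on its first lift but stayed level.

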